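Un-nest two parts bins, load the lower one and stack the other on its ledges

ROBOT

A 7-joint arm with a two-finger parallel gripper is mounted at the origin on a cart in front of the work surface, level with it; the furniture and walls round the work are solid. World frame = base frame: x ahead of the robot, y to its left, z up, the work surface at z = 0. Lengths are in m, angles in rad, forces in N, time in s.
With the tool pointing down it reaches from about 0.4 to 0.85 m from the base axis. Payload 10.4 kg.
Tool frame: the origin (TCP) lies between the finger pads; the fingertips stand tcp_to_tips ahead of it and the grasp point (between the pads) lies 8 mm behind it (tcp_to_tips is the distance from the TCP to the fingertips, in m); z points along the fingers, y is the line along which they close (so a half turn about z gives the same grasp; the last joint's range is limited). The gripper opens to 85 mm and grips with 20 to 120 N. Pads are 22 mm wide; open, the fingers measure 114 mm over their backs; the gripper's body (76 mm by 85 mm) begins 54 mm behind the grasp point. The pads swing forward as they close: fully open they stand 13 mm farther back than shut.
Start: joints at [-1.133, 0.332, -0.065, 1.46, 0.022, 1.35, -0.088], TCP at [0.278, 0.56, 0.242] pointing down, gripper open.
Joint ranges: [-2.6, 2.6], [-0.5, 2.12], [-1.47, 1.34], [0.16, 2.42], [-1.27, 4.41], [0.06, 2.06], [-2.6, 2.6]. Speed limits (rad/s): [2.22, 2.22, 2.79, 2.79, 3.14, 3.14, 3.14].

INTERFACE

Orientations are given as a unit quaternion [x, y, z, w].
In Python, from workcell import * gives the robot as it stands.
- The arm moves only by the tool apply_moves, never from a script. Its argument "rows" is a list of rows, each an object of numbers: "x", "y", "z": the shift along the tool's x, y, z in mm; "ax", "ay", "az": the turn, a rotation vector about the tool's x, y, z in degrees; "gripper": the closure, from 0 (fully open) to 1 (shut). A call has 1 to 5 rows; each row shifts and turns the commanded pose from where the row before left it, along the tool's axes as they then stand; what a row does not reach is not made up. A row lasts 1/12 s, in which the tool goes at most 41.7 mm and 7.16 degrees, less where a joint would pass 70% of its speed; a pose out of reach is approached as far as the arm can. A call with a gripper value outside its range is refused whole. The fingers move at their own pace and stop on an object; "newtons" is the grip in N (left out, the last holds). Time passes only in rows, so rows that do not move let the fingers close. It gives the time, the measured TCP pose, the force, the opening and the grip force at its end, in the units of the state.
- get_obs(): the state, without advancing time (a new reading comes with each control period).
- camera(name): name is "side" or "top" or "wrist"; returns a dict with "color" (420x560x3 uint8, red, green, blue), "fov_y" (degrees; the focal length in pixels is half the picture's height over the tangent of half this angle, whatever the lens; pixels are square), "cx", "cy" (the principal point, pixels), "rvec" (rotation vector, rad) and "tvec" (3), from world to camera coordinates, as OpenCV has them. Camera axes: x right, y down, z forward; pixel columns grow to the right and rows downward; lengths in m; the calibration is good to about 2 mm. A picture is of the moment at which its call begins. There is no depth.
- hand_in(): hands the job in; it is judged then, once.
The state is a dict: "clock": time; "joint_pos": joint angles; "joint_velocities": joint speeds; "tau": joint torques, N m; "position": TCP position; "ee_rot": TCP orientation; "ft_force": force on the tool from outside, world axes, zero at the start; "torque": the same for the moment, N m; "grip_width": opening from 0.0 (shut) to 1.0 (fully open); "grasp_force": force on a finger pad.
Only numpy, scipy, OpenCV 4.12 (cv2) and the standard library are available. Lean on these libraries where they do the work, as an engineer would, in place of code of your own. Each camera call takes 0.05 s, during which the arm holds its last target. There are 200 camera calls.

TASK

The yellow parts bin is put away nested inside the blue one. Lift it out and put the red-lidded drill-bit box flat on the floor of the blue bin, then stack the yellow bin on the blue one: turned half a turn from how it was nested, its label end tucked under the blue bin's two rear hooks, so that it rests level on the blue bin's ledges, fully down between their stops, clear above the box. Work gently: do not shove the blue bin from its place, and leave the other tools where they lie.

Things in the scene. Friction and masses are not known exactly. Their poses are not given: they have to be found in the camera images.
- bin_blue: Lower parts bin, blue plastic, 201 (x) x 137 (y) x 62 (z) mm, 0.21 to 0.34 kg, loose on the bench: a sideways push of 2 to 4 N shifts it. Origin: centre of its underside, z up; -x points to its front end, which has a white label card in a black holder. The 2 mm walls slope inward below an upright collar; the underside measures 168 x 104 mm.
- blue_rim (a point): Centre of the blue bin's mouth, 62 mm above its underside. Its collar, vertical inside and out, 9 mm thick, is 24 mm tall (38 to 62 mm above the underside); the collar's middle line lies 63.8 mm from the centre on the long (y) sides, 95.8 mm on the ends. The yellow bin's collar is the same.
- blue_floor (a point): Centre of the blue bin's inner floor, 2.5 mm above its underside. The floor is free for |x| < 65 mm and |y| < 50 mm; beyond, hollow pilasters stand at the middle of the front end and in both rear corners, and carry the ledges.
- blue_ledges (a point): Point midway between the three ledges, level with them, 54 mm above the underside. They reach in to 74 mm from the centre in x: at the front middle (40 mm wide) and in both rear corners. Behind each a 4 mm stop rises. A bin turned half round stands between the stops with 1 mm play each way in x, 1.5 mm in y, no lead-in; further off it stands high on a stop and rocks.
- blue_hooks (a point): Point midway between the tips of the two anti-tip hooks over the rear ledges: x = +80 mm, |y| = 37 to 47 mm, 58.5 to 61 mm above the underside. The stacked bin's label end tucks under them (its 2.5 mm floor edge, 84 mm from its centre, enters 4 mm deep) up to the rear stops; it goes in from the front, its other end held some 5 to 12 mm higher to pass the front stop, then lowered.
- yellow_slots (a point): Point on the yellow bin midway between the two slots low in its label end that take the blue bin's hooks: x = -84 mm, 2.5 to 11 mm above the underside, |y| = 34 to 50 mm. The floor edge runs on below them.
- bin_yellow: Upper parts bin, yellow plastic, same make, size and frame as the blue one, 0.19 to 0.31 kg. At the start nested in the blue bin, turned the same way, underside 24 mm above the blue bin's; 1.4 mm play all round. Draw it straight up some 40 mm to free it. Stacked (half a turn), its underside is 54 mm above the blue bin's.
- yellow_rim (a point): Centre of the yellow bin's mouth, 62 mm above its underside. Only the 9 mm thick, 24 mm tall collar shows while nested: pinch it from above at the middle of a side, one finger inside, one outside, fingertips at most 20 mm below the rim (a shelf runs inside 22 mm below it, the blue rim is 24 mm below). So held it may hang 1 to 2 mm out of level.
- yellow_label_end (a point): Middle of the yellow bin's front (label) end, on the outside of the collar: 100.3 mm from the centre along its -x, 50 mm above its underside.
- blue_label_end (a point): The same point of the blue bin.
- bit_box: Drill-bit box with a red lid (closed, does not open) and grey base, 62 (x) x 88 (y) x 33 (z) mm, about 0.16 kg, loose on the bench. Origin: centre of its underside, z up. Grip it across x (62 mm), from above.
- hammer: Bystander: claw hammer with an ash handle, 277 mm long. Origin at the centre of its underside.
- tape_measure: Bystander: yellow tape measure, 38x80x64 mm. Origin at the centre of its underside.
- glue_bottle: Bystander: white and blue wood-glue bottle with an orange spout, 61 mm wide, 200 mm tall, standing. Origin at the centre of its underside.
- spring_clamp: Bystander: orange spring clamp lying flat, 67x134x24 mm. Origin at the centre of its underside.
- sanding_block: Bystander: cork sanding block, 63x112x30 mm. Origin at the centre of its underside.
- screwdriver_blue: Bystander: blue screwdriver lying down near the front edge, 171 mm long, 28 mm high. Origin at the centre of its underside.
- scissors: Bystander: scissors with blue handles lying flat, 199 mm long. Origin at the centre of its underside.
- push_block: Bystander: brown wooden push block, 66x180x98 mm. Origin at the centre of its underside.
Not all that is in view belongs to the job. Leave any turquoise look-alike of the bit_box alone.

How it is judged:
On the way, in this order (a step that is already met when the one before it is completed fails the run):
1. the yellow bin has been lifted out and is clear of the blue one ((z of bin_yellow in the frame of bin_blue above 0.07 m or horizontal distance between bin_yellow and bin_blue above 0.15 m)), for 0.1 s.
2. the bit box lies flat on the floor of the blue bin, let go, with the yellow bin still off (x of bit_box in the frame of bin_blue between -0.06 and 0.06 m and y of bit_box in the frame of bin_blue between -0.05 and 0.05 m and z of bit_box in the frame of bin_blue between -0.002 and 0.007 m and angle between bit_box's own z axis and vertical below 0.06 rad and height (world z) of bin_blue below 0.004 m and angle between bin_blue's own z axis and vertical below 0.03 rad and horizontal distance between bin_yellow and bin_blue above 0.1 m and contact force between bit_box and the fingers below 0.05 N and linear speed of bit_box below 0.02 m/s), for 0.2 s.
At the end, for the whole second after the job is handed in: The yellow bin stands on the blue bin's ledges under its hooks, label ends opposite: underside 54 mm above the blue bin's (+/- 1.4 mm), centred within 4 mm, level with it within 0.015 rad; the bit box lies flat on the blue bin's floor; the blue bin stands flat on the bench; all at rest (z of bin_yellow in the frame of bin_blue between 0.0525 and 0.0553 m and x of bin_yellow in the frame of bin_blue between -0.004 and 0.004 m and y of bin_yellow in the frame of bin_blue between -0.004 and 0.004 m and angle between the z axis of bin_yellow and the z axis of bin_blue, either way round below 0.015 rad and x of yellow_label_end in the frame of bin_blue above 0.09 m and linear speed of each of bin_yellow, bin_blue below 0.01 m/s and height (world z) of bin_blue below 0.004 m and angle between bin_blue's own z axis and vertical below 0.03 rad and x of bit_box in the frame of bin_blue between -0.06 and 0.06 m and y of bit_box in the frame of bin_blue between -0.05 and 0.05 m and z of bit_box in the frame of bin_blue between -0.002 and 0.007 m and angle between bit_box's own z axis and vertical below 0.06 rad); the robot touches nothing.
It fails at once if the blue bin is shoved more than 20 mm (distance of bin_blue from where it was at the start of the episode above 0.02 m).
It fails at once if the yellow bin is dropped or forced on the blue one (more than 35 N between them) (contact force between bin_yellow and bin_blue above 35 N).
It fails at once if the yellow bin presses on the bit box (contact force between bin_yellow and bit_box above 8 N).
It fails at once if a bystander is moved more than 30 mm (distance of any of hammer, tape_measure, glue_bottle, spring_clamp, sanding_block, screwdriver_blue, scissors, push_block from where it was at the start of the episode above 0.03 m).
It also fails if it takes over 72 s, if anything falls off the work surface, if the arm or the gripper's body presses on something with over 40 N, if the wrist force passes 120 N, or if a joint passes its speed limit or range.

## Working session

There is one attempt and no reset: what is moved stays moved. The work goes in short steps, Python scripts to look and compute and a tool call to move; the robot and the scene stay as the last step left them, time stands still between calls to the robot, and variables do not carry over. Pictures are saved under pics/ and viewed, at most 10 in all, crops included, and the job is handed in when it is done.

Besides the shell and the picture viewer there is one more tool, called after "Emit:" by a JSON object that holds its "method" and its "body", one argument or row to a line. apply_moves: Moves the arm, as the interface text tells. Its arguments: {"type":"object","properties":{"rows":{"type":"array","items":{"type":"object","properties":{"x":{"type":"number"},"y":{"type":"number"},"z":{"type":"number"},"ax":{"type":"number"},"ay":{"type":"number"},"az":{"type":"number"},"gripper":{"type":"number"}}}},"newtons":{"type":"number"}},"required":["rows"]}

```bash
mkdir -p pics; ls; cat > h.py <<'E'
from workcell import *
import numpy as np, cv2
from scipy.spatial.transform import Rotation as R
def snap(n,save=None):
    c=camera(n); c['f']=c['color'].shape[0]/2/np.tan(np.radians(c['fov_y']/2))
    c['R']=R.from_rotvec(np.array(c['rvec']).ravel()).as_matrix(); c['t']=np.array(c['tvec']).ravel()
    c['bgr']=c['color'][:,:,::-1].copy()
    if save: cv2.imwrite('pics/'+save+'.png',c['bgr'])
    return c
def ray(c,u,v,z):
    d=c['R'].T@np.array([(u-c['cx'])/c['f'],(v-c['cy'])/c['f'],1]); o=-c['R'].T@c['t']
    return o+d*(z-o[2])/d[2]
def proj(c,p):
    q=c['R']@np.array(p)+c['t']; return np.array([c['cx']+c['f']*q[0]/q[2],c['cy']+c['f']*q[1]/q[2]])
E
python3 - <<'E'
from h import *
o=get_obs(); print(o)
try: print(tcp_to_tips)
except Exception as e: print(e)
for n in ['top','side']:
    c=snap(n,n+'0'); print(n,c['f'],c['cx'],c['cy'],-c['R'].T@c['t'])
E
```

```text
pics
{'clock': 0.0, 'joint_pos': array([-1.13261042,  0.3328837 , -0.06467603,  1.46093801,  0.02161773,
        1.34992286, -0.08848441]), 'joint_velocities': array([-0.00025291, -0.00038756, -0.00039519, -0.00058689,  0.00038558,
       -0.00191401, -0.00046723]), 'tau': array([ 6.09629951e-04, -6.25451660e+01,  4.94378060e-02, -3.91609097e+01,
        1.62911857e-02,  9.83014586e-03,  7.20788557e-05]), 'position': array([0.27776773, 0.55947581, 0.24151007]), 'ee_rot': array([ 2.28351409e-01,  9.73578504e-01, -7.18001423e-04, -1.20478500e-04]), 'ft_force': array([-0.26199638,  0.12385202,  0.09133063]), 'torque': array([-0.0079681 , -0.01443739,  0.00380539]), 'grasp_force': 0.0, 'grip_width': 1.000929853627337}
0.011
top 476.3648299972516 281.9194994727427 200.08110300410283 [ 0.219728   -0.08258931  1.74632644]
side 397.88867023702466 279.3422410958709 215.55351421794478 [ 0.42254019 -1.38979346  1.26760196]
```

View pics/top0.png

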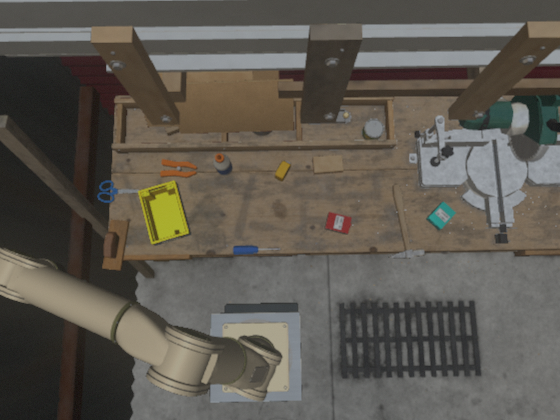

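View pics/side0.png

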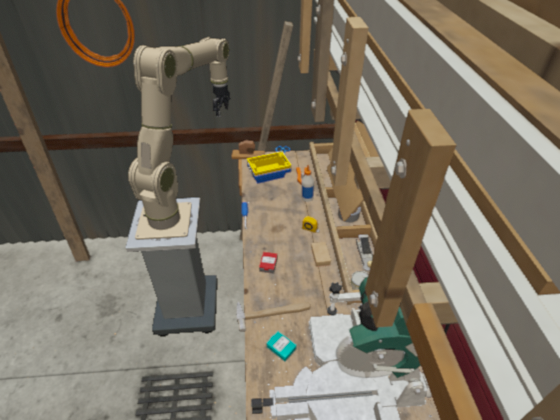

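The top view shows the nested bins at about (165,212), the red box at (339,223), the turquoise decoy at (441,216) and free bench around (275,225). The side view confirms this layout.

```bash
python3 - <<'E'
from h import *
c=snap('top'); h=cv2.cvtColor(c['bgr'],cv2.COLOR_BGR2HSV)
def blob(m):
    n,l,s,_=cv2.connectedComponentsWithStats(m); i=1+np.argmax(s[1:,4]); p=np.argwhere(l==i)[:,::-1].astype(np.float32); return p
def rect(m,z,name):
    p=blob(m); w=np.array([ray(c,u,v,z)[:2] for u,v in p]).astype(np.float32)
    r=cv2.minAreaRect(w*1000); print(name,len(p),r, cv2.boxPoints(r).round().tolist())
y=cv2.inRange(h,(22,150,90),(35,255,255)); y=cv2.morphologyEx(y,cv2.MORPH_CLOSE,np.ones((5,5)))
rect(y,0.086,'yel')
r=cv2.inRange(h,(0,150,60),(6,255,255))|cv2.inRange(h,(172,150,60),(180,255,255))
r[:150]=0; rect(r,0.033,'red')
for nm,u,v in [('edgeL',112,260),('edgeR',330,250),('glue',222,163),('clampL',160,170),('clampR',197,170),('driverL',235,250),('driverR',280,250),('tape',283,170),('sand',328,164),('hamtip',410,252),('rail',250,145),('sciss',140,191)]:
    print(nm,ray(c,u,v,0.01).round(3)[:2])
a=cv2.resize(c['bgr'][150:260,95:205],None,fx=5.4,fy=5.4,interpolation=cv2.INTER_CUBIC)
cv2.imwrite('pics/crop1.png',a)
E
```

```text
yel 2159 ((505.6533508300781, 322.2291564941406), (200.75106811523438, 137.35494995117188), 15.856485366821289) [[390.0, 361.0], [428.0, 229.0], [621.0, 284.0], [583.0, 416.0]]
red 88 ((472.77313232421875, -274.276123046875), (20.639360427856445, 54.06977081298828), 76.84452819824219) [[444.0, -278.0], [497.0, -290.0], [501.0, -270.0], [449.0, -258.0]]
edgeL [0.344 0.519]
edgeR [ 0.367 -0.271]
glue [0.701 0.125]
clampL [0.677 0.357]
clampR [0.675 0.218]
driverL [0.373 0.075]
driverR [ 0.37  -0.089]
tape [ 0.67  -0.105]
sand [ 0.691 -0.275]
hamtip [ 0.355 -0.562]
rail [0.77  0.019]
sciss [0.598 0.429]
```

View pics/crop1.png

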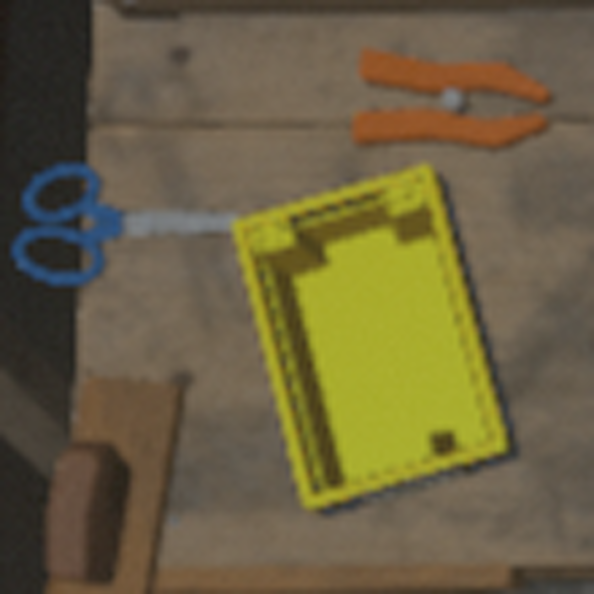

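The bins measure 200.8 x 137.4 mm, which matches the 201 x 137 given. They are centred at (0.506, 0.322) with a yaw of about 15.9°. The two corner pilasters (crop (270,235) and (405,195)) are at the far end, so rear is +x and the label end is near the robot. Next I hover over the bin for a closer look.

```bash
cat >> h.py <<'E'
def plan(x,y,z,yaw,n,o=None,nd=0):
    """rows (tool axes mm, deg) to reach TCP x,y,z tool pointing down, tool y at azimuth yaw (deg)"""
    o=o or get_obs(); r=R.from_quat(o['ee_rot']); a=np.radians(yaw)
    yv=np.array([np.cos(a),np.sin(a),0]); zv=np.array([0,0,-1.]); T=R.from_matrix(np.c_[np.cross(yv,zv),yv,zv])
    d=(r.inv()*T).as_rotvec(); dp=(np.array([x,y,z])-o['position'])*1000/n
    print('dist',np.linalg.norm(dp).round(1),'rot/row',np.degrees(d/n).round(2+nd))
    for i in range(n):
        print((r*R.from_rotvec(d*i/n)).inv().apply(dp).round(nd).tolist())
def st():
    o=get_obs(); M=R.from_quat(o['ee_rot']).as_matrix()
    print('t%.2f'%o['clock'],'pos',(o['position']*1000).round(1),'yaw_y %.2f'%np.degrees(np.arctan2(M[1,1],M[0,1])),'tilt xyz',M[2].round(4),'F',o['ft_force'].round(2),'T',o['torque'].round(2),'g',round(o['grip_width'],3),round(o['grasp_force'],1),'j7 %.2f'%o['joint_pos'][6])
E
python3 -c "
from h import *
plan(.506,.322,.33,15.86,10)"
```

```text
dist 34.1 rot/row [-0.01  0.    4.77]
[-31.0, -11.0, -9.0]
[-32.0, -9.0, -9.0]
[-32.0, -6.0, -9.0]
[-33.0, -3.0, -9.0]
[-33.0, -0.0, -9.0]
[-33.0, 2.0, -9.0]
[-33.0, 5.0, -9.0]
[-32.0, 8.0, -9.0]
[-31.0, 10.0, -9.0]
[-30.0, 13.0, -9.0]
```

Emit:
{"method": "apply_moves", "body": {
  "rows": [
    {"x":-31,"y":-11,"z":-9,"az":4.77,"gripper":0},
    {"x":-32,"y":-9,"z":-9,"az":4.77},
    {"x":-32,"y":-6,"z":-9,"az":4.77},
    {"x":-33,"y":-3,"z":-9,"az":4.77},
    {"x":-33,"y":0,"z":-9,"az":4.77}
  ]
}}

```text
invalid input at $.rows[0]: expected keys x, y, z, ax, ay, az, gripper
```

Emit:
{"method": "apply_moves", "body": {
  "rows": [
    {"x":-33,"y":2,"z":-9,"az":4.77},
    {"x":-33,"y":5,"z":-9,"az":4.77},
    {"x":-32,"y":8,"z":-9,"az":4.77},
    {"x":-31,"y":10,"z":-9,"az":4.77},
    {"x":-30,"y":13,"z":-9,"az":4.77}
  ]
}}

```text
invalid input at $.rows[0]: expected keys x, y, z, ax, ay, az, gripper
```

Emit:
{"method": "apply_moves", "body": {
  "rows": [
    {"z":0},
    {"z":0}
  ]
}}

```text
invalid input at $.rows[0]: expected keys x, y, z, ax, ay, az, gripper
```

```bash
python3 -c "
from h import *
st(); c=snap('wrist','w1'); print(c['f'],c['cx'],c['cy'],-c['R'].T@c['t'],c['R'][2])
print(proj(c,[.5057,.3222,.086]))
c=snap('top'); h=cv2.cvtColor(c['bgr'],cv2.COLOR_BGR2HSV)
m=cv2.inRange(h,(0,100,40),(10,255,255))|cv2.inRange(h,(168,100,40),(180,255,255)); m[:205]=0;m[245:]=0;m[:,:318]=0;m[:,360:]=0
m=cv2.morphologyEx(m,cv2.MORPH_CLOSE,np.ones((9,9)))
w=np.array([ray(c,u,v,.033)[:2] for v,u in np.argwhere(m)],np.float32)*1000
r=cv2.minAreaRect(w); print(len(w),r,cv2.boxPoints(r).round().tolist())
cv2.imwrite('pics/crop2.png',cv2.resize(c['bgr'][200:245,310:370],None,fx=9,fy=9,interpolation=cv2.INTER_CUBIC))"
```

```text
t0.15 pos [277.8 559.6 241.7] yaw_y 63.60 tilt xyz [-0.     -0.0011 -1.    ] F [-0.08 -0.02  0.22] T [ 0.03 -0.02 -0.05] g 0.999 0.0 j7 -0.09
342.4655134242121 278.2565188068582 208.5226657272883 [0.20285305 0.59622453 0.37311654] [ 0.28785949 -0.14492029 -0.94664408]
[183.72217859 448.69940144]
405 ((464.953125, -301.6395263671875), (87.1572265625, 61.733734130859375), 74.82701873779297) [[424.0, -336.0], [483.0, -352.0], [506.0, -268.0], [447.0, -252.0]]
```

View pics/w1.png

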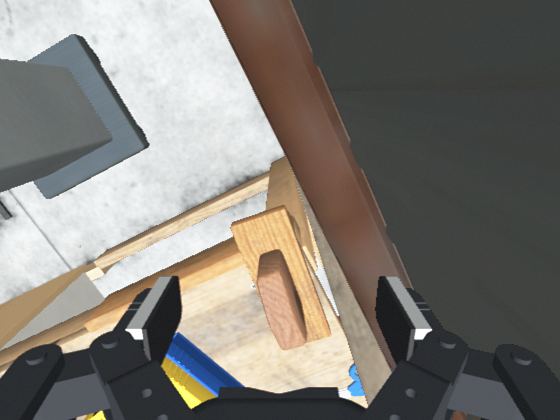

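All the row keys are required. The wrist view shows only the push block and a corner of the bin at (190,380). The box rectangle is 87 x 62 mm, matching the size given, at (0.465, -0.302) with its y axis at azimuth 74.8°.

Emit:
{"method": "apply_moves", "body": {
  "rows": [
    {"x":-31,"y":-11,"z":-9,"ax":0,"ay":0,"az":4.77,"gripper":0},
    {"x":-32,"y":-9,"z":-9,"ax":0,"ay":0,"az":4.77,"gripper":0},
    {"x":-32,"y":-6,"z":-9,"ax":0,"ay":0,"az":4.77,"gripper":0},
    {"x":-33,"y":-3,"z":-9,"ax":0,"ay":0,"az":4.77,"gripper":0},
    {"x":-33,"y":0,"z":-9,"ax":0,"ay":0,"az":4.77,"gripper":0}
  ]
}}

```text
clock: 0.67
position: [0.3929, 0.4396, 0.2878]
ee_rot: [0.426, 0.905, 0.0, -0.0]
ft_force: [0.6, 1.1, 0.5]
grip_width: 1.003
grasp_force: 0.0
```

Emit:
{"method": "apply_moves", "body": {
  "rows": [
    {"x":-33,"y":2,"z":-9,"ax":0,"ay":0,"az":4.77,"gripper":0},
    {"x":-33,"y":5,"z":-9,"ax":0,"ay":0,"az":4.77,"gripper":0},
    {"x":-32,"y":8,"z":-9,"ax":0,"ay":0,"az":4.77,"gripper":0},
    {"x":-31,"y":10,"z":-9,"ax":0,"ay":0,"az":4.77,"gripper":0},
    {"x":-30,"y":13,"z":-9,"ax":0,"ay":0,"az":4.77,"gripper":0}
  ]
}}

```text
clock: 1.08
position: [0.5067, 0.3205, 0.3329]
ee_rot: [0.604, 0.797, 0.0, -0.0]
ft_force: [0.5, 1.0, -0.4]
grip_width: 1.0
grasp_force: 0.0
```

Emit:
{"method": "apply_moves", "body": {
  "rows": [
    {"x":0,"y":0,"z":0,"ax":0,"ay":0,"az":0,"gripper":0},
    {"x":0,"y":0,"z":0,"ax":0,"ay":0,"az":0,"gripper":0}
  ]
}}

```text
clock: 1.25
position: [0.5074, 0.32, 0.3328]
ee_rot: [0.604, 0.797, 0.0, 0.0]
ft_force: [-0.6, 0.8, -0.1]
grip_width: 1.002
grasp_force: 0.0
```

```bash
python3 -c "
from h import *
st(); c=snap('wrist','w2'); print(-c['R'].T@c['t'],c['R'][2])
for p in [[390,361],[428,229],[621,284],[583,416]]: print(proj(c,[p[0]/1e3,p[1]/1e3,.086]).round(1))
plan(.598,.348,.15,15.86,6)
"
```

```text
t1.25 pos [507.4 320.  332.8] yaw_y 15.67 tilt xyz [-2.e-04  1.e-03 -1.e+00] F [-0.57  0.75 -0.07] T [ 0.03  0.03 -0.01] g 1.002 0.0 j7 -0.33
[0.48433731 0.3996821  0.46415002] [ 0.08698627 -0.31125279 -0.94633772]
[182.4 103.4]
[193.7 224.5]
[363.1 223.8]
[372.5 102.5]
dist 34.3 rot/row [-0. -0.  0.]
[0.0, 16.0, 30.0]
[0.0, 16.0, 30.0]
[0.0, 16.0, 30.0]
[0.0, 16.0, 30.0]
[0.0, 16.0, 30.0]
[0.0, 16.0, 30.0]
```

View pics/w2.png

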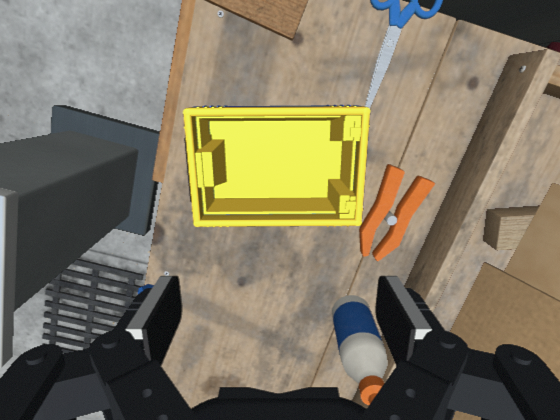

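The wrist view confirms it: the front pilaster is at (212,160) on the robot side and the rear corner pilasters are at (352,130) and (345,205). The bin corners lie near the predicted positions. I'll refine the rectangle from this view, then approach the rear end.

```bash
cat >> h.py <<'E'
def yrect(c,z,roi=None):
    h=cv2.cvtColor(c['bgr'],cv2.COLOR_BGR2HSV); y=cv2.inRange(h,(22,130,60),(36,255,255))
    if roi: m=np.zeros_like(y); m[roi[1]:roi[3],roi[0]:roi[2]]=255; y&=m
    n,l,s,_=cv2.connectedComponentsWithStats(y); i=1+np.argmax(s[1:,4])
    w=np.array([ray(c,u,v,z)[:2] for v,u in np.argwhere(l==i)],np.float32)*1000
    r=cv2.minAreaRect(w); print(np.round(r[0],1),np.round(r[1],1),round(r[2],2)); return r
E
python3 -c "
from h import *
c=snap('wrist'); yrect(c,.086); yrect(snap('top'),.086)
"
```

```text
[504.7 319.4] [199.9 137. ] 15.88
[508.4 314.6] [201.  122.1] 16.17
```

Emit:
{"method": "apply_moves", "body": {
  "rows": [
    {"x":0,"y":16,"z":25,"ax":0,"ay":0,"az":0,"gripper":0},
    {"x":0,"y":16,"z":25,"ax":0,"ay":0,"az":0,"gripper":0},
    {"x":0,"y":16,"z":25,"ax":0,"ay":0,"az":0,"gripper":0},
    {"x":0,"y":16,"z":25,"ax":0,"ay":0,"az":0,"gripper":0},
    {"x":0,"y":16,"z":25,"ax":0,"ay":0,"az":0,"gripper":0}
  ]
}}

```text
clock: 1.82
position: [0.5821, 0.3455, 0.2056]
ee_rot: [0.601, 0.799, -0.0, -0.001]
ft_force: [0.2, 0.2, 0.1]
grip_width: 1.001
grasp_force: 0.0
```

Emit:
{"method": "apply_moves", "body": {
  "rows": [
    {"x":0,"y":16,"z":25,"ax":0,"ay":0,"az":0,"gripper":0},
    {"x":0,"y":0,"z":0,"ax":0,"ay":0,"az":0,"gripper":0},
    {"x":0,"y":0,"z":0,"ax":0,"ay":0,"az":0,"gripper":0}
  ]
}}

```text
clock: 2.07
position: [0.5967, 0.3489, 0.1799]
ee_rot: [0.602, 0.799, -0.002, -0.001]
ft_force: [-0.8, 0.4, 1.2]
grip_width: 1.006
grasp_force: 0.0
```

```bash
python3 -c "
from h import *
st()
plan(.598,.348,.081,15.86,4,nd=1)
"
```

```text
t2.07 pos [596.7 348.9 179.9] yaw_y 16.01 tilt xyz [-9.e-04 -4.e-03 -1.e+00] F [-0.83  0.39  1.22] T [-0.01  0.04 -0.03] g 1.006 0.0 j7 -0.24
dist 24.7 rot/row [-0.058  0.014  0.037]
[-0.3, 0.3, 24.7]
[-0.3, 0.3, 24.7]
[-0.3, 0.3, 24.7]
[-0.3, 0.3, 24.7]
```

Emit:
{"method": "apply_moves", "body": {
  "rows": [
    {"x":1.2,"y":0.1,"z":25,"ax":-0.2,"ay":0,"az":0.15,"gripper":0},
    {"x":0,"y":0,"z":25,"ax":0,"ay":0,"az":0,"gripper":0},
    {"x":0,"y":0,"z":25,"ax":0,"ay":0,"az":0,"gripper":0},
    {"x":0,"y":0,"z":15,"ax":0,"ay":0,"az":0,"gripper":0},
    {"x":0,"y":0,"z":8,"ax":0,"ay":0,"az":0,"gripper":0.3}
  ]
}}

```text
clock: 2.48
position: [0.5968, 0.3503, 0.0837]
ee_rot: [0.603, 0.798, 0.001, 0.001]
ft_force: [-0.6, 0.4, 0.5]
grip_width: 0.882
grasp_force: 0.0
```

Emit:
{"method": "apply_moves", "body": {
  "newtons": 70,
  "rows": [
    {"x":0,"y":0,"z":0,"ax":0,"ay":0,"az":0,"gripper":0.6},
    {"x":0,"y":0,"z":0,"ax":0,"ay":0,"az":0,"gripper":0.7},
    {"x":0,"y":0,"z":0,"ax":0,"ay":0,"az":0,"gripper":0.75},
    {"x":0,"y":0,"z":0,"ax":0,"ay":0,"az":0,"gripper":0.75}
  ]
}}

```text
clock: 2.82
position: [0.5989, 0.3501, 0.0862]
ee_rot: [0.603, 0.797, 0.003, 0.001]
ft_force: [-0.3, -0.1, -0.3]
grip_width: 0.299
grasp_force: 0.0
```

```bash
python3 -c "
from h import *
st(); snap('wrist','w3')
"
```

```text
t2.82 pos [598.9 350.1  86.2] yaw_y 15.76 tilt xyz [ 0.001  0.006 -1.   ] F [-0.31 -0.07 -0.29] T [0.01 0.01 0.04] g 0.299 0.0 j7 -0.24
```

View pics/w3.png

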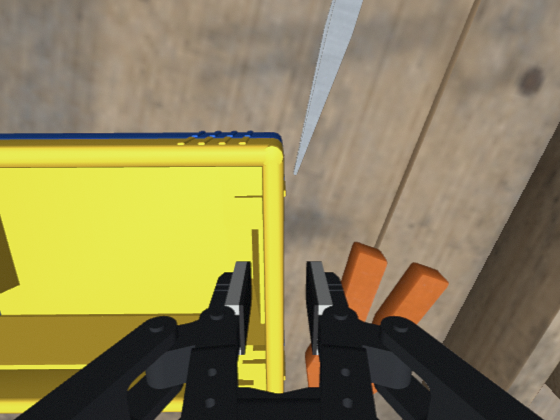

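The collar sits between the pads: collar centre at about px 274, pad centre at about 278, so the offset is about 1.3 mm. I'll correct that, go 4 mm deeper and pinch.

Emit:
{"method": "apply_moves", "body": {
  "newtons": 70,
  "rows": [
    {"x":-2.3,"y":-1.4,"z":4,"ax":0.2,"ay":0,"az":0,"gripper":0.75},
    {"x":0,"y":0,"z":0,"ax":0,"ay":0,"az":0,"gripper":0.8},
    {"x":0,"y":0,"z":0,"ax":0,"ay":0,"az":0,"gripper":0.85},
    {"x":0,"y":0,"z":0,"ax":0,"ay":0,"az":0,"gripper":1},
    {"x":0,"y":0,"z":0,"ax":0,"ay":0,"az":0,"gripper":1}
  ]
}}

```text
clock: 3.28
position: [0.5976, 0.3467, 0.0804]
ee_rot: [0.604, 0.797, 0.0, 0.0]
ft_force: [0.8, -0.2, -0.0]
grip_width: 0.082
grasp_force: 70.3
```

Emit:
{"method": "apply_moves", "body": {
  "newtons": 100,
  "rows": [
    {"x":0,"y":0,"z":0,"ax":0,"ay":0,"az":0,"gripper":1},
    {"x":0,"y":0,"z":0,"ax":0,"ay":0,"az":0,"gripper":1},
    {"x":0,"y":0,"z":0,"ax":0,"ay":0,"az":0,"gripper":1}
  ]
}}

```text
clock: 3.53
position: [0.5977, 0.3468, 0.0805]
ee_rot: [0.604, 0.797, 0.0, 0.0]
ft_force: [0.9, -2.3, 1.1]
grip_width: 0.075
grasp_force: 98.3
```

```bash
python3 -c "
from h import *
st()
"
```

```text
t3.53 pos [597.7 346.8  80.5] yaw_y 15.75 tilt xyz [ 0.e+00  5.e-04 -1.e+00] F [ 0.93 -2.32  1.14] T [-0.2  -0.12  0.07] g 0.075 98.3 j7 -0.23
```

Emit:
{"method": "apply_moves", "body": {
  "rows": [
    {"x":0,"y":0,"z":-5,"ax":0,"ay":0,"az":0,"gripper":1},
    {"x":0,"y":0,"z":-5,"ax":0,"ay":0,"az":0,"gripper":1},
    {"x":0,"y":0,"z":-5,"ax":0,"ay":0,"az":0,"gripper":1},
    {"x":0,"y":0,"z":-5,"ax":0,"ay":0,"az":0,"gripper":1},
    {"x":0,"y":0,"z":-5,"ax":0,"ay":0,"az":0,"gripper":1}
  ]
}}

```text
clock: 3.95
position: [0.5975, 0.347, 0.1059]
ee_rot: [0.604, 0.797, 0.0, -0.0]
ft_force: [-0.2, -0.0, -2.7]
grip_width: 0.074
grasp_force: 97.9
```

Emit:
{"method": "apply_moves", "body": {
  "rows": [
    {"x":0,"y":0,"z":-8,"ax":0,"ay":0,"az":0,"gripper":1},
    {"x":0,"y":0,"z":-15,"ax":0,"ay":0,"az":0,"gripper":1},
    {"x":0,"y":0,"z":-25,"ax":0,"ay":0,"az":0,"gripper":1},
    {"x":0,"y":0,"z":-25,"ax":0,"ay":0,"az":0,"gripper":1},
    {"x":0,"y":0,"z":-20,"ax":0,"ay":0,"az":0,"gripper":1}
  ]
}}

```text
clock: 4.37
position: [0.5978, 0.3469, 0.201]
ee_rot: [0.604, 0.797, 0.001, 0.0]
ft_force: [-0.4, 0.0, -2.0]
grip_width: 0.078
grasp_force: 98.0
```

```bash
cat >> h.py <<'E'
def brect(c,z,roi=None):
    h=cv2.cvtColor(c['bgr'],cv2.COLOR_BGR2HSV); y=cv2.inRange(h,(105,120,30),(128,255,255))
    if roi: m=np.zeros_like(y); m[roi[1]:roi[3],roi[0]:roi[2]]=255; y&=m
    y=cv2.morphologyEx(y,cv2.MORPH_CLOSE,np.ones((5,5)))
    n,l,s,_=cv2.connectedComponentsWithStats(y); i=1+np.argmax(s[1:,4])
    w=np.array([ray(c,u,v,z)[:2] for v,u in np.argwhere(l==i)],np.float32)*1000
    r=cv2.minAreaRect(w); print('blue',np.round(r[0],1),np.round(r[1],1),round(r[2],2)); return r
E
python3 -c "
from h import *
st()
c=snap('side'); cv2.imwrite('pics/s1.png',cv2.resize(c['bgr'][90:210,200:360],None,fx=4,fy=4,interpolation=cv2.INTER_CUBIC))
plan(.53,.156,.22,90,15)
"
```

```text
t4.37 pos [597.8 346.9 201. ] yaw_y 15.74 tilt xyz [ 6.0e-04  1.6e-03 -1.0e+00] F [-0.38  0.03 -2.04] T [ 0.08 -0.34  0.03] g 0.078 98.0 j7 -0.25
dist 13.6 rot/row [ 0.03  0.01 -4.95]
[-11.0, -8.0, -1.0]
[-10.0, -9.0, -1.0]
[-10.0, -10.0, -1.0]
[-9.0, -10.0, -1.0]
[-8.0, -11.0, -1.0]
[-7.0, -12.0, -1.0]
[-6.0, -12.0, -1.0]
[-5.0, -13.0, -1.0]
[-3.0, -13.0, -1.0]
[-2.0, -13.0, -1.0]
[-1.0, -14.0, -1.0]
[0.0, -14.0, -1.0]
[1.0, -14.0, -1.0]
[2.0, -13.0, -1.0]
[3.0, -13.0, -1.0]
```

View pics/s1.png

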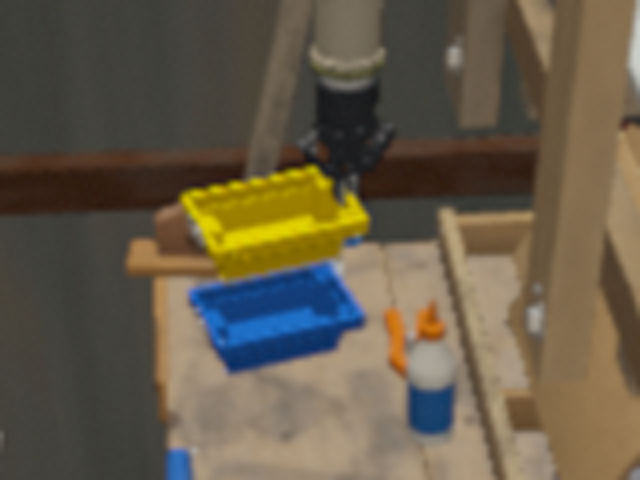

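The yellow bin hangs level from its rear end, above the exposed blue bin at (280,315). I'll carry it to the parking place and turn it on the way.

Emit:
{"method": "apply_moves", "body": {
  "rows": [
    {"x":-11,"y":-8,"z":0,"ax":0,"ay":0,"az":-4.95,"gripper":1},
    {"x":-10,"y":-9,"z":0,"ax":0,"ay":0,"az":-4.95,"gripper":1},
    {"x":-10,"y":-10,"z":0,"ax":0,"ay":0,"az":-4.95,"gripper":1},
    {"x":-9,"y":-10,"z":0,"ax":0,"ay":0,"az":-4.95,"gripper":1},
    {"x":-8,"y":-11,"z":0,"ax":0,"ay":0,"az":-4.95,"gripper":1}
  ]
}}

```text
clock: 4.83
position: [0.5746, 0.2818, 0.1986]
ee_rot: [0.417, 0.909, 0.0, 0.0]
ft_force: [-0.9, -0.5, -1.9]
grip_width: 0.073
grasp_force: 98.2
```

Emit:
{"method": "apply_moves", "body": {
  "rows": [
    {"x":-7,"y":-12,"z":0,"ax":0,"ay":0,"az":-4.95,"gripper":1},
    {"x":-6,"y":-12,"z":0,"ax":0,"ay":0,"az":-4.95,"gripper":1},
    {"x":-5,"y":-13,"z":0,"ax":0,"ay":0,"az":-4.95,"gripper":1},
    {"x":-3,"y":-13,"z":0,"ax":0,"ay":0,"az":-4.95,"gripper":1},
    {"x":-2,"y":-13,"z":0,"ax":0,"ay":0,"az":-4.95,"gripper":1}
  ]
}}

```text
clock: 5.25
position: [0.5518, 0.218, 0.1986]
ee_rot: [0.212, 0.977, 0.0, 0.0]
ft_force: [0.7, 0.3, -2.9]
grip_width: 0.076
grasp_force: 98.2
```

Emit:
{"method": "apply_moves", "body": {
  "rows": [
    {"x":-1,"y":-14,"z":0,"ax":0,"ay":0,"az":-4.95,"gripper":1},
    {"x":0,"y":-14,"z":0,"ax":0,"ay":0,"az":-4.95,"gripper":1},
    {"x":1,"y":-14,"z":0,"ax":0,"ay":0,"az":-4.95,"gripper":1},
    {"x":2,"y":-13,"z":0,"ax":0,"ay":0,"az":-4.95,"gripper":1},
    {"x":3,"y":-13,"z":0,"ax":0,"ay":0,"az":-4.95,"gripper":1}
  ]
}}

```text
clock: 5.67
position: [0.5291, 0.1533, 0.1986]
ee_rot: [-0.002, 1.0, 0.0, 0.0]
ft_force: [-0.0, 0.4, -1.9]
grip_width: 0.074
grasp_force: 98.2
```

```bash
python3 -c "
from h import *
st(); c=snap('top','top1')
yrect(c,.206); brect(c,.062,(120,150,230,260))
plan(.53,.156,.062,90,6,nd=1)
"
```

```text
t5.67 pos [529.1 153.3 198.6] yaw_y 90.23 tilt xyz [-0.e+00  4.e-04 -1.e+00] F [-0.03  0.37 -1.9 ] T [ 0.2   0.02 -0.07] g 0.074 98.2 j7 1.23
[530.5  53.3] [183.3 134.5] 89.14
blue [502.6 333.8] [199.8 113.5] 16.29
dist 22.8 rot/row [-0.009 -0.001  0.075]
[-0.2, 1.0, 22.8]
[-0.2, 1.0, 22.8]
[-0.2, 1.0, 22.8]
[-0.2, 1.0, 22.8]
[-0.2, 1.0, 22.8]
[-0.2, 1.0, 22.8]
```

View pics/top1.png

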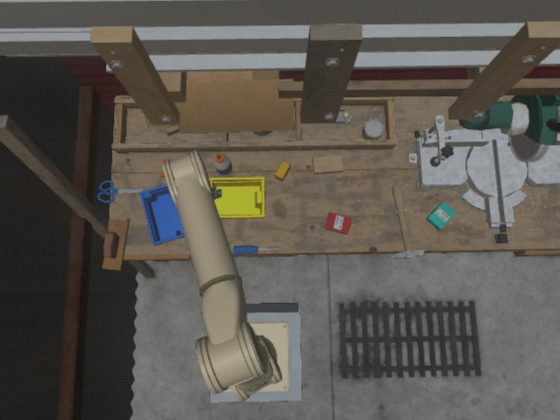

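The yellow bin is over free bench around (237,198), clear of the screwdriver and tape. I'll lower it.

Emit:
{"method": "apply_moves", "body": {
  "rows": [
    {"x":0,"y":0,"z":30,"ax":0,"ay":0,"az":0,"gripper":1},
    {"x":0,"y":0,"z":30,"ax":0,"ay":0,"az":0,"gripper":1},
    {"x":0,"y":0,"z":30,"ax":0,"ay":0,"az":0,"gripper":1},
    {"x":0,"y":0,"z":25,"ax":0,"ay":0,"az":0,"gripper":1},
    {"x":0,"y":0,"z":15,"ax":0,"ay":0,"az":0,"gripper":1}
  ]
}}

```text
clock: 6.13
position: [0.528, 0.1537, 0.0657]
ee_rot: [0.0, 1.0, -0.0, -0.002]
ft_force: [0.7, 0.2, -3.5]
grip_width: 0.076
grasp_force: 98.2
```

Emit:
{"method": "apply_moves", "body": {
  "rows": [
    {"x":0,"y":0,"z":6,"ax":0,"ay":0,"az":0,"gripper":1},
    {"x":0,"y":0,"z":3,"ax":0,"ay":0,"az":0,"gripper":1},
    {"x":0,"y":0,"z":2,"ax":0,"ay":0,"az":0,"gripper":1},
    {"x":0,"y":0,"z":0,"ax":0,"ay":0,"az":0,"gripper":1}
  ]
}}

```text
clock: 6.47
position: [0.5302, 0.1543, 0.0582]
ee_rot: [0.0, 1.0, 0.0, 0.001]
ft_force: [0.5, -0.8, -2.1]
grip_width: 0.073
grasp_force: 98.2
```

```bash
python3 -c "
from h import *
st()
"
```

```text
t6.47 pos [530.2 154.3  58.2] yaw_y 89.98 tilt xyz [-1.3e-03  7.0e-04 -1.0e+00] F [ 0.5  -0.76 -2.1 ] T [ 0.25 -0.03  0.01] g 0.073 98.2 j7 1.24
```

Emit:
{"method": "apply_moves", "body": {
  "rows": [
    {"x":0,"y":0,"z":1,"ax":0,"ay":0,"az":0,"gripper":1},
    {"x":0,"y":0,"z":0.8,"ax":0,"ay":0,"az":0,"gripper":1},
    {"x":0,"y":0,"z":0,"ax":0,"ay":0,"az":0,"gripper":1},
    {"x":0,"y":0,"z":0,"ax":0,"ay":0,"az":0,"gripper":0.8},
    {"x":0,"y":0,"z":0,"ax":0,"ay":0,"az":0,"gripper":0.65}
  ]
}}

```text
clock: 6.88
position: [0.5298, 0.1539, 0.0559]
ee_rot: [0.0, 1.0, 0.0, 0.0]
ft_force: [-0.1, -0.3, -0.0]
grip_width: 0.327
grasp_force: 0.0
```

Emit:
{"method": "apply_moves", "body": {
  "rows": [
    {"x":0,"y":0,"z":-4,"ax":0,"ay":0,"az":0,"gripper":0.65},
    {"x":0,"y":0,"z":-15,"ax":0,"ay":0,"az":0,"gripper":0.6},
    {"x":0,"y":0,"z":-30,"ax":0,"ay":0,"az":0,"gripper":0.6},
    {"x":0,"y":0,"z":-35,"ax":0,"ay":0,"az":0,"gripper":0},
    {"x":0,"y":0,"z":-35,"ax":0,"ay":0,"az":0,"gripper":0}
  ]
}}

```text
clock: 7.3
position: [0.529, 0.1536, 0.1759]
ee_rot: [0.0, 1.0, -0.0, -0.0]
ft_force: [0.3, 1.2, 0.1]
grip_width: 0.668
grasp_force: 0.0
```

```bash
python3 -c "
from h import *
st(); plan(.465,-.3015,.2,-15.2,15)
"
```

```text
t7.30 pos [529.  153.6 175.9] yaw_y 89.99 tilt xyz [ 9.e-04 -5.e-04 -1.e+00] F [0.34 1.24 0.11] T [ 0.09 -0.06 -0.05] g 0.668 0.0 j7 1.22
dist 30.7 rot/row [-0.   -0.    7.01]
[4.0, -30.0, -2.0]
[1.0, -31.0, -2.0]
[-3.0, -30.0, -2.0]
[-7.0, -30.0, -2.0]
[-11.0, -29.0, -2.0]
[-14.0, -27.0, -2.0]
[-17.0, -25.0, -2.0]
[-20.0, -23.0, -2.0]
[-23.0, -20.0, -2.0]
[-25.0, -18.0, -2.0]
[-27.0, -14.0, -2.0]
[-29.0, -11.0, -2.0]
[-30.0, -7.0, -2.0]
[-30.0, -4.0, -2.0]
[-31.0, 0.0, -2.0]
```

Emit:
{"method": "apply_moves", "body": {
  "rows": [
    {"x":4,"y":-30,"z":-2,"ax":0,"ay":0,"az":7,"gripper":0},
    {"x":1,"y":-31,"z":-2,"ax":0,"ay":0,"az":7,"gripper":0},
    {"x":-3,"y":-30,"z":-2,"ax":0,"ay":0,"az":7,"gripper":0},
    {"x":-7,"y":-30,"z":-2,"ax":0,"ay":0,"az":7,"gripper":0},
    {"x":-11,"y":-29,"z":-2,"ax":0,"ay":0,"az":7,"gripper":0}
  ]
}}

```text
clock: 7.72
position: [0.5078, 0.0008, 0.1851]
ee_rot: [0.304, 0.953, 0.0, 0.0]
ft_force: [0.6, -0.0, 0.3]
grip_width: 0.999
grasp_force: 0.0
```

Emit:
{"method": "apply_moves", "body": {
  "rows": [
    {"x":-14,"y":-27,"z":-2,"ax":0,"ay":0,"az":7,"gripper":0},
    {"x":-17,"y":-25,"z":-2,"ax":0,"ay":0,"az":7,"gripper":0},
    {"x":-20,"y":-23,"z":-2,"ax":0,"ay":0,"az":7,"gripper":0},
    {"x":-23,"y":-20,"z":-2,"ax":0,"ay":0,"az":7,"gripper":0},
    {"x":-25,"y":-18,"z":-2,"ax":0,"ay":0,"az":7,"gripper":0}
  ]
}}

```text
clock: 8.13
position: [0.4872, -0.1502, 0.1951]
ee_rot: [0.576, 0.817, 0.0, 0.0]
ft_force: [-0.5, -0.4, 0.1]
grip_width: 1.001
grasp_force: 0.0
```

Emit:
{"method": "apply_moves", "body": {
  "rows": [
    {"x":-27,"y":-14,"z":-2,"ax":0,"ay":0,"az":7,"gripper":0},
    {"x":-29,"y":-11,"z":-2,"ax":0,"ay":0,"az":7,"gripper":0},
    {"x":-30,"y":-7,"z":-2,"ax":0,"ay":0,"az":7,"gripper":0},
    {"x":-30,"y":-4,"z":-2,"ax":0,"ay":0,"az":7,"gripper":0},
    {"x":-31,"y":0,"z":-2,"ax":0,"ay":0,"az":7,"gripper":0}
  ]
}}

```text
clock: 8.55
position: [0.4663, -0.3023, 0.2051]
ee_rot: [0.795, 0.606, 0.0, 0.0]
ft_force: [0.1, -0.0, -0.6]
grip_width: 0.997
grasp_force: 0.0
```

Emit:
{"method": "apply_moves", "body": {
  "rows": [
    {"x":0,"y":0,"z":0,"ax":0,"ay":0,"az":0,"gripper":0}
  ]
}}

```text
clock: 8.63
position: [0.4643, -0.3073, 0.2056]
ee_rot: [0.798, 0.603, -0.001, 0.001]
ft_force: [-1.3, -0.7, -0.3]
grip_width: 1.005
grasp_force: 0.0
```

```bash
python3 -c "
from h import *
st(); c=snap('wrist'); h=cv2.cvtColor(c['bgr'],cv2.COLOR_BGR2HSV)
m=cv2.inRange(h,(0,130,50),(8,255,255))|cv2.inRange(h,(170,130,50),(180,255,255))
m=cv2.morphologyEx(m,cv2.MORPH_CLOSE,np.ones((25,25)))
n,l,s,_=cv2.connectedComponentsWithStats(m); i=1+np.argmax(s[1:,4]); print(s[i])
w=np.array([ray(c,u,v,.033)[:2] for v,u in np.argwhere(l==i)],np.float32)*1000
r=cv2.minAreaRect(w); print(r)
w=np.array([ray(c,u,v,.022)[:2] for v,u in np.argwhere(l==i)],np.float32)*1000
print(cv2.minAreaRect(w))
c=snap('top'); yrect(c,.062,(180,170,300,260)); brect(c,.062,(120,150,200,260))
"
```

```text
t8.63 pos [ 464.3 -307.3  205.6] yaw_y -15.87 tilt xyz [-0.003   0.0013 -1.    ] F [-1.33 -0.69 -0.33] T [-0.03  0.08  0.01] g 1.005 0.0 j7 0.34
[ 244  138   69   92 4169]
((464.19354248046875, -306.7972717285156), (86.32804870605469, 60.96220016479492), 74.91385650634766)
((463.38116455078125, -309.6757507324219), (89.45447540283203, 63.16996383666992), 74.91385650634766)
[530.5  63.5] [201.2 138.6] 89.44
blue [505.5 322.2] [199.9 136.4] 15.84
```

Emit:
{"method": "apply_moves", "body": {
  "rows": [
    {"x":3,"y":-0.6,"z":35,"ax":0,"ay":0,"az":-0.4,"gripper":0},
    {"x":0,"y":0,"z":40,"ax":0,"ay":0,"az":0,"gripper":0},
    {"x":0,"y":0,"z":40,"ax":0,"ay":0,"az":0,"gripper":0},
    {"x":0,"y":0,"z":25,"ax":0,"ay":0,"az":0,"gripper":0},
    {"x":0,"y":0,"z":0,"ax":0,"ay":0,"az":0,"gripper":0}
  ]
}}

```text
clock: 9.15
position: [0.4645, -0.2945, 0.0596]
ee_rot: [0.79, 0.613, -0.002, -0.004]
ft_force: [-0.9, 1.0, -0.3]
grip_width: 0.998
grasp_force: 0.0
```

```bash
python3 -c "
from h import *
st(); snap('wrist','w4'); plan(.4645,-.304,.018,-15.1,2,nd=1)
"
```

```text
t9.15 pos [ 464.5 -294.5   59.6] yaw_y -14.41 tilt xyz [ 0.002  -0.0083 -1.    ] F [-0.86  1.04 -0.34] T [ 0.07  0.04 -0.01] g 0.998 0.0 j7 0.43
dist 22.7 rot/row [-0.138 -0.033  0.319]
[-4.2, 0.5, 22.3]
[-4.2, 0.4, 22.3]
```

View pics/w4.png

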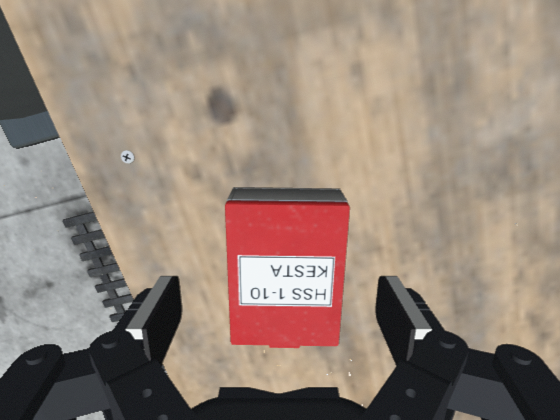

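The box is square between the pads (px 228 to 348, centre 287 against gripper centre 279). I'll let the arm settle, then read the pose again.

Emit:
{"method": "apply_moves", "body": {
  "rows": [
    {"x":0,"y":0,"z":0,"ax":0,"ay":0,"az":0,"gripper":0},
    {"x":0,"y":0,"z":0,"ax":0,"ay":0,"az":0,"gripper":0},
    {"x":0,"y":0,"z":0,"ax":0,"ay":0,"az":0,"gripper":0},
    {"x":0,"y":0,"z":0,"ax":0,"ay":0,"az":0,"gripper":0}
  ]
}}

```text
clock: 9.53
position: [0.4679, -0.2981, 0.0661]
ee_rot: [0.791, 0.612, 0.001, 0.001]
ft_force: [-0.2, -0.7, 0.2]
grip_width: 0.999
grasp_force: 0.0
```

```bash
python3 -c "
from h import *
st(); c=snap('wrist'); h=cv2.cvtColor(c['bgr'],cv2.COLOR_BGR2HSV)
m=cv2.inRange(h,(0,130,50),(8,255,255))|cv2.inRange(h,(170,130,50),(180,255,255))
m=cv2.morphologyEx(m,cv2.MORPH_CLOSE,np.ones((25,25)))
n,l,s,_=cv2.connectedComponentsWithStats(m); i=1+np.argmax(s[1:,4])
w=np.array([ray(c,u,v,.033)[:2] for v,u in np.argwhere(l==i)],np.float32)*1000
print(s[i],cv2.minAreaRect(w))
plan(.4645,-.304,.018,-15.1,2,nd=1)
"
```

```text
t9.53 pos [ 467.9 -298.1   66.1] yaw_y -14.58 tilt xyz [ 1.0e-04  2.7e-03 -1.0e+00] F [-0.17 -0.67  0.24] T [ 0.07 -0.02 -0.01] g 0.999 0.0 j7 0.42
[  217   192   121   144 11293] ((464.73895263671875, -305.6651306152344), (86.22122192382812, 60.65060043334961), 74.90875244140625)
dist 24.1 rot/row [ 0.063 -0.005  0.257]
[-3.3, -0.8, 23.9]
[-3.3, -0.8, 23.9]
```

Emit:
{"method": "apply_moves", "body": {
  "newtons": 50,
  "rows": [
    {"x":-7.3,"y":-1.4,"z":10,"ax":0,"ay":0,"az":0.4,"gripper":0},
    {"x":0,"y":0,"z":20,"ax":0,"ay":0,"az":0,"gripper":0},
    {"x":0,"y":0,"z":17,"ax":0,"ay":0,"az":0,"gripper":0},
    {"x":0,"y":0,"z":0,"ax":0,"ay":0,"az":0,"gripper":0.15},
    {"x":0,"y":0,"z":0,"ax":0,"ay":0,"az":0,"gripper":0.2}
  ]
}}

```text
clock: 10.0
position: [0.4628, -0.3047, 0.0167]
ee_rot: [0.794, 0.608, -0.001, -0.001]
ft_force: [-0.2, 0.3, 0.6]
grip_width: 0.804
grasp_force: 0.0
```

Emit:
{"method": "apply_moves", "body": {
  "newtons": 50,
  "rows": [
    {"x":0,"y":0,"z":0,"ax":0,"ay":0,"az":0,"gripper":0.3},
    {"x":0,"y":0,"z":0,"ax":0,"ay":0,"az":0,"gripper":0.4},
    {"x":0,"y":0,"z":0,"ax":0,"ay":0,"az":0,"gripper":0.6},
    {"x":0,"y":0,"z":0,"ax":0,"ay":0,"az":0,"gripper":0.6}
  ]
}}

```text
clock: 10.33
position: [0.4641, -0.3048, 0.0182]
ee_rot: [0.793, 0.609, 0.0, 0.0]
ft_force: [-0.4, 0.1, 3.2]
grip_width: 0.718
grasp_force: 55.6
```

```bash
python3 -c "
from h import *
st()
"
```

```text
t10.33 pos [ 464.1 -304.8   18.2] yaw_y -15.00 tilt xyz [-0.      0.0012 -1.    ] F [-0.37  0.13  3.24] T [-0.03  0.19 -0.05] g 0.718 55.6 j7 0.47
```

Emit:
{"method": "apply_moves", "body": {
  "rows": [
    {"x":0,"y":0,"z":-15,"ax":0,"ay":0,"az":0,"gripper":0.6},
    {"x":0,"y":0,"z":-30,"ax":0,"ay":0,"az":0,"gripper":0.6},
    {"x":0,"y":0,"z":-40,"ax":0,"ay":0,"az":0,"gripper":0.6},
    {"x":0,"y":0,"z":-40,"ax":0,"ay":0,"az":0,"gripper":0.6},
    {"x":0,"y":0,"z":-20,"ax":0,"ay":0,"az":0,"gripper":0.6}
  ]
}}

```text
clock: 10.75
position: [0.4648, -0.3057, 0.1673]
ee_rot: [0.794, 0.608, 0.001, 0.002]
ft_force: [1.4, -0.1, -1.1]
grip_width: 0.715
grasp_force: 55.2
```

```bash
python3 -c "
from h import *
st(); plan(.505,.3215,.163,15.86,20)
"
```

```text
t10.75 pos [ 464.8 -305.7  167.3] yaw_y -15.04 tilt xyz [-6.0e-04  5.2e-03 -1.0e+00] F [ 1.42 -0.08 -1.05] T [-0.05 -0.13  0.03] g 0.715 55.2 j7 0.37
dist 31.4 rot/row [ 0.01  0.01 -1.55]
[31.0, -6.0, 0.0]
[31.0, -5.0, 0.0]
[31.0, -5.0, 0.0]
[31.0, -4.0, 0.0]
[31.0, -3.0, 0.0]
[31.0, -2.0, 0.0]
[31.0, -1.0, 0.0]
[31.0, -0.0, 0.0]
[31.0, 1.0, 0.0]
[31.0, 1.0, 0.0]
[31.0, 2.0, 0.0]
[31.0, 3.0, 0.0]
[31.0, 4.0, 0.0]
[31.0, 5.0, 0.0]
[31.0, 6.0, 0.0]
[31.0, 6.0, 0.0]
[31.0, 7.0, 0.0]
[30.0, 8.0, 0.0]
[30.0, 9.0, 0.0]
[30.0, 10.0, 0.0]
```

Emit:
{"method": "apply_moves", "body": {
  "rows": [
    {"x":31,"y":-6,"z":0,"ax":0,"ay":0,"az":-1.55,"gripper":0.6},
    {"x":31,"y":-5,"z":0,"ax":0,"ay":0,"az":-1.55,"gripper":0.6},
    {"x":31,"y":-5,"z":0,"ax":0,"ay":0,"az":-1.55,"gripper":0.6},
    {"x":31,"y":-4,"z":0,"ax":0,"ay":0,"az":-1.55,"gripper":0.6},
    {"x":31,"y":-3,"z":0,"ax":0,"ay":0,"az":-1.55,"gripper":0.6}
  ]
}}

```text
clock: 11.17
position: [0.473, -0.1466, 0.1628]
ee_rot: [0.75, 0.661, 0.0, 0.0]
ft_force: [0.8, -0.5, -1.6]
grip_width: 0.713
grasp_force: 55.1
```

Emit:
{"method": "apply_moves", "body": {
  "rows": [
    {"x":31,"y":-2,"z":0,"ax":0,"ay":0,"az":-1.55,"gripper":0.6},
    {"x":31,"y":-1,"z":0,"ax":0,"ay":0,"az":-1.55,"gripper":0.6},
    {"x":31,"y":0,"z":0,"ax":0,"ay":0,"az":-1.55,"gripper":0.6},
    {"x":31,"y":1,"z":0,"ax":0,"ay":0,"az":-1.55,"gripper":0.6},
    {"x":31,"y":1,"z":0,"ax":0,"ay":0,"az":-1.55,"gripper":0.6}
  ]
}}

```text
clock: 11.58
position: [0.4833, 0.0082, 0.1629]
ee_rot: [0.704, 0.711, 0.0, 0.0]
ft_force: [0.5, -0.5, -2.0]
grip_width: 0.712
grasp_force: 55.1
```

Emit:
{"method": "apply_moves", "body": {
  "rows": [
    {"x":31,"y":2,"z":0,"ax":0,"ay":0,"az":-1.55,"gripper":0.6},
    {"x":31,"y":3,"z":0,"ax":0,"ay":0,"az":-1.55,"gripper":0.6},
    {"x":31,"y":4,"z":0,"ax":0,"ay":0,"az":-1.55,"gripper":0.6},
    {"x":31,"y":5,"z":0,"ax":0,"ay":0,"az":-1.55,"gripper":0.6},
    {"x":31,"y":6,"z":0,"ax":0,"ay":0,"az":-1.55,"gripper":0.6}
  ]
}}

```text
clock: 12.0
position: [0.4935, 0.1642, 0.1628]
ee_rot: [0.654, 0.757, 0.0, 0.0]
ft_force: [0.8, 0.8, -0.7]
grip_width: 0.717
grasp_force: 55.1
```

Emit:
{"method": "apply_moves", "body": {
  "rows": [
    {"x":31,"y":6,"z":0,"ax":0,"ay":0,"az":-1.55,"gripper":0.6},
    {"x":31,"y":7,"z":0,"ax":0,"ay":0,"az":-1.55,"gripper":0.6},
    {"x":30,"y":8,"z":0,"ax":0,"ay":0,"az":-1.55,"gripper":0.6},
    {"x":30,"y":9,"z":0,"ax":0,"ay":0,"az":-1.55,"gripper":0.6},
    {"x":20,"y":7,"z":0,"ax":0,"ay":0,"az":-1.55,"gripper":0.6}
  ]
}}

```text
clock: 12.42
position: [0.5018, 0.3128, 0.1626]
ee_rot: [0.6, 0.8, 0.0, -0.0]
ft_force: [-0.4, 0.0, -1.2]
grip_width: 0.717
grasp_force: 55.1
```

Emit:
{"method": "apply_moves", "body": {
  "rows": [
    {"x":10,"y":3,"z":0,"ax":0,"ay":0,"az":0,"gripper":0.6},
    {"x":0,"y":0,"z":0,"ax":0,"ay":0,"az":0,"gripper":0.6},
    {"x":0,"y":0,"z":0,"ax":0,"ay":0,"az":0,"gripper":0.6},
    {"x":0,"y":0,"z":0,"ax":0,"ay":0,"az":0,"gripper":0.6},
    {"x":0,"y":0,"z":0,"ax":0,"ay":0,"az":0,"gripper":0.6}
  ]
}}

```text
clock: 12.83
position: [0.5032, 0.3179, 0.1627]
ee_rot: [0.603, 0.798, -0.0, 0.0]
ft_force: [-0.4, 0.1, -0.6]
grip_width: 0.714
grasp_force: 55.1
```

```bash
python3 -c "
from h import *
st(); plan(.5053,.3215,.08,15.86,3,nd=1); c=snap('wrist','w5'); brect(c,.062)
"
```

```text
t12.83 pos [503.2 317.9 162.7] yaw_y 15.84 tilt xyz [-6.e-04  1.e-04 -1.e+00] F [-0.41  0.13 -0.63] T [-0.02  0.01  0.01] g 0.714 55.1 j7 -0.34
dist 27.6 rot/row [ 0.002  0.011 -0.008]
[1.0, 1.0, 27.6]
[1.0, 1.0, 27.6]
[1.0, 1.0, 27.6]
blue [504.7 319.8] [199.  136.7] 15.94
```

View pics/w5.png

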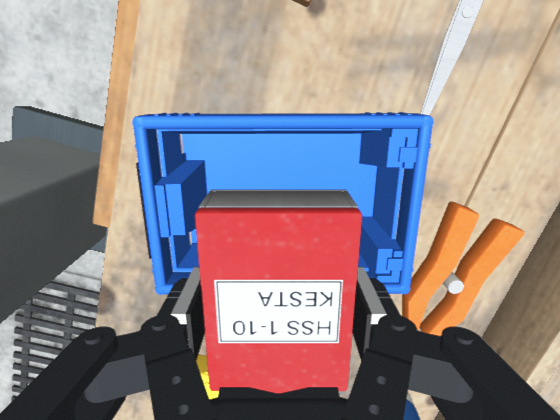

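The box is held square above the blue bin, whose pilasters are at (185,200), (400,150) and (385,265). I'll lower it to the floor.

Emit:
{"method": "apply_moves", "body": {
  "rows": [
    {"x":2.5,"y":2.7,"z":10,"ax":0,"ay":0,"az":0,"gripper":0.6},
    {"x":0,"y":0,"z":25,"ax":0,"ay":0,"az":0,"gripper":0.6},
    {"x":0,"y":0,"z":30,"ax":0,"ay":0,"az":0,"gripper":0.6},
    {"x":0,"y":0,"z":30,"ax":0,"ay":0,"az":0,"gripper":0.6},
    {"x":0,"y":0,"z":20,"ax":0,"ay":0,"az":0,"gripper":0.6}
  ]
}}

```text
clock: 13.3
position: [0.5035, 0.3219, 0.0441]
ee_rot: [0.602, 0.798, -0.001, -0.0]
ft_force: [-0.6, -0.0, -1.8]
grip_width: 0.712
grasp_force: 55.1
```

Emit:
{"method": "apply_moves", "body": {
  "rows": [
    {"x":0,"y":0,"z":15,"ax":0,"ay":0,"az":0,"gripper":0.6},
    {"x":0,"y":0,"z":7,"ax":0,"ay":0,"az":0,"gripper":0.6},
    {"x":0,"y":0,"z":3,"ax":0,"ay":0,"az":0,"gripper":0.6},
    {"x":0,"y":0,"z":0,"ax":0,"ay":0,"az":0,"gripper":0.6},
    {"x":0,"y":0,"z":0,"ax":0,"ay":0,"az":0,"gripper":0.6}
  ]
}}

```text
clock: 13.72
position: [0.5052, 0.3233, 0.0234]
ee_rot: [0.602, 0.799, 0.001, 0.0]
ft_force: [-0.2, 0.7, -0.7]
grip_width: 0.717
grasp_force: 55.1
```

```bash
python3 -c "
from h import *
st()
"
```

```text
t13.72 pos [505.2 323.3  23.4] yaw_y 15.98 tilt xyz [ 5.0e-04  1.2e-03 -1.0e+00] F [-0.24  0.72 -0.69] T [-0.01  0.01  0.02] g 0.717 55.1 j7 -0.33
```

Emit:
{"method": "apply_moves", "body": {
  "rows": [
    {"x":0,"y":0,"z":1,"ax":0,"ay":0,"az":0,"gripper":0.6},
    {"x":0,"y":0,"z":1.2,"ax":0,"ay":0,"az":0,"gripper":0.6},
    {"x":0,"y":0,"z":0,"ax":0,"ay":0,"az":0,"gripper":0.6},
    {"x":0,"y":0,"z":0,"ax":0,"ay":0,"az":0,"gripper":0.2},
    {"x":0,"y":0,"z":0,"ax":0,"ay":0,"az":0,"gripper":0.1}
  ]
}}

```text
clock: 14.13
position: [0.5049, 0.3233, 0.0207]
ee_rot: [0.602, 0.799, 0.0, 0.0]
ft_force: [-0.2, 0.4, -0.3]
grip_width: 0.901
grasp_force: 0.0
```

Emit:
{"method": "apply_moves", "body": {
  "rows": [
    {"x":0,"y":0,"z":-3,"ax":0,"ay":0,"az":0,"gripper":0.1},
    {"x":0,"y":0,"z":-15,"ax":0,"ay":0,"az":0,"gripper":0.1},
    {"x":0,"y":0,"z":-35,"ax":0,"ay":0,"az":0,"gripper":0.1},
    {"x":0,"y":0,"z":-40,"ax":0,"ay":0,"az":0,"gripper":0.1},
    {"x":0,"y":0,"z":-40,"ax":0,"ay":0,"az":0,"gripper":0.1}
  ]
}}

```text
clock: 14.55
position: [0.5042, 0.3227, 0.1549]
ee_rot: [0.602, 0.799, -0.0, -0.0]
ft_force: [0.9, -0.2, 0.0]
grip_width: 0.901
grasp_force: 0.0
```

```bash
python3 -c "
from h import *
st(); c=snap('top'); yrect(c,.062,(180,170,300,260)); 
plan(.530,.1593,.2,-90,15)
"
```

```text
t14.55 pos [504.2 322.7 154.9] yaw_y 15.99 tilt xyz [-3.e-04 -8.e-04 -1.e+00] F [ 0.93 -0.24  0.  ] T [ 0.02 -0.05  0.03] g 0.901 0.0 j7 -0.34
[530.5  63.5] [201.2 138.6] 89.44
dist 11.4 rot/row [ 0.01 -0.05  7.06]
[-11.0, -2.0, -2.0]
[-11.0, -0.0, -2.0]
[-11.0, 1.0, -2.0]
[-11.0, 3.0, -2.0]
[-10.0, 4.0, -2.0]
[-10.0, 5.0, -2.0]
[-9.0, 6.0, -2.0]
[-8.0, 7.0, -2.0]
[-7.0, 8.0, -2.0]
[-6.0, 9.0, -2.0]
[-5.0, 10.0, -2.0]
[-4.0, 10.0, -2.0]
[-3.0, 11.0, -2.0]
[-1.0, 11.0, -2.0]
[0.0, 11.0, -2.0]
```

Emit:
{"method": "apply_moves", "body": {
  "rows": [
    {"x":-11,"y":-2,"z":-2,"ax":0,"ay":0,"az":7.06,"gripper":0},
    {"x":-11,"y":0,"z":-2,"ax":0,"ay":0,"az":7.06,"gripper":0},
    {"x":-11,"y":1,"z":-2,"ax":0,"ay":0,"az":7.06,"gripper":0},
    {"x":-11,"y":3,"z":-2,"ax":0,"ay":0,"az":7.06,"gripper":0},
    {"x":-10,"y":4,"z":-2,"ax":0,"ay":0,"az":7.06,"gripper":0}
  ]
}}

```text
clock: 15.02
position: [0.5127, 0.2677, 0.1637]
ee_rot: [0.817, 0.576, 0.0, -0.0]
ft_force: [-1.0, 0.1, -0.1]
grip_width: 0.993
grasp_force: 0.0
```

Emit:
{"method": "apply_moves", "body": {
  "rows": [
    {"x":-10,"y":5,"z":-2,"ax":0,"ay":0,"az":7.06,"gripper":0},
    {"x":-9,"y":6,"z":-2,"ax":0,"ay":0,"az":7.06,"gripper":0},
    {"x":-8,"y":7,"z":-2,"ax":0,"ay":0,"az":7.06,"gripper":0},
    {"x":-7,"y":8,"z":-2,"ax":0,"ay":0,"az":7.06,"gripper":0},
    {"x":-6,"y":9,"z":-2,"ax":0,"ay":0,"az":7.06,"gripper":0}
  ]
}}

```text
clock: 15.43
position: [0.5201, 0.2143, 0.1736]
ee_rot: [0.954, 0.301, 0.0, -0.0]
ft_force: [-0.3, -1.1, -0.2]
grip_width: 0.997
grasp_force: 0.0
```

Emit:
{"method": "apply_moves", "body": {
  "rows": [
    {"x":-5,"y":10,"z":-2,"ax":0,"ay":0,"az":7.06,"gripper":0},
    {"x":-4,"y":10,"z":-2,"ax":0,"ay":0,"az":7.06,"gripper":0},
    {"x":-3,"y":11,"z":-2,"ax":0,"ay":0,"az":7.06,"gripper":0},
    {"x":-1,"y":11,"z":-2,"ax":0,"ay":0,"az":7.06,"gripper":0},
    {"x":0,"y":11,"z":-2,"ax":0,"ay":0,"az":7.06,"gripper":0}
  ]
}}

```text
clock: 15.85
position: [0.5274, 0.1593, 0.1836]
ee_rot: [1.0, -0.002, 0.0, -0.0]
ft_force: [-0.2, 0.0, 0.6]
grip_width: 0.998
grasp_force: 0.0
```

Emit:
{"method": "apply_moves", "body": {
  "rows": [
    {"x":0,"y":0,"z":0,"ax":0,"ay":0,"az":0,"gripper":0},
    {"x":0,"y":0,"z":0,"ax":0,"ay":0,"az":0,"gripper":0},
    {"x":0,"y":0,"z":0,"ax":0,"ay":0,"az":0,"gripper":0}
  ]
}}

```text
clock: 16.1
position: [0.527, 0.1607, 0.1833]
ee_rot: [1.0, 0.003, 0.0, -0.0]
ft_force: [-0.1, 0.4, -0.1]
grip_width: 0.999
grasp_force: 0.0
```

```bash
python3 -c "
from h import *
st(); c=snap('wrist','w6')
for p in [(.53,.154,.062),(.53,.0581,.062),(.6,-.042,.062),(.46,.158,.062),(.46,-.042,.062)]: print(p,proj(c,p).round())
h=cv2.cvtColor(c['bgr'],cv2.COLOR_BGR2HSV); y=cv2.inRange(h,(22,130,60),(36,255,255))
w=np.array([ray(c,u,v,.062)[:2] for v,u in np.argwhere(y)])*1000
print(len(w),w.min(0),w.max(0))
"
```

```text
t16.10 pos [527.  160.7 183.3] yaw_y -89.62 tilt xyz [ 0.e+00 -6.e-04 -1.e+00] F [-0.07  0.43 -0.14] T [ 0.03 -0.03 -0.02] g 0.999 0.0 j7 -1.86
(0.53, 0.154, 0.062) [286. 200.]
(0.53, 0.0581, 0.062) [410. 201.]
(0.6, -0.042, 0.062) [564. 108.]
(0.46, 0.158, 0.062) [281. 280.]
(0.46, -0.042, 0.062) [518. 281.]
43792 [463.65410463 -41.16115529] [600.33297128 158.68172358]
```

Emit:
{"method": "apply_moves", "body": {
  "newtons": 70,
  "rows": [
    {"x":3.5,"y":6.4,"z":20,"ax":0,"ay":0,"az":0.4,"gripper":0},
    {"x":0,"y":0,"z":35,"ax":0,"ay":0,"az":0,"gripper":0},
    {"x":0,"y":0,"z":35,"ax":0,"ay":0,"az":0,"gripper":0},
    {"x":0,"y":0,"z":20,"ax":0,"ay":0,"az":0,"gripper":0.2},
    {"x":0,"y":0,"z":10,"ax":0,"ay":0,"az":0,"gripper":0.4}
  ]
}}

```text
clock: 16.57
position: [0.5288, 0.1536, 0.0601]
ee_rot: [1.0, -0.001, -0.002, 0.001]
ft_force: [-1.3, 1.1, -1.2]
grip_width: 0.751
grasp_force: 0.0
```

Emit:
{"method": "apply_moves", "body": {
  "newtons": 70,
  "rows": [
    {"x":0,"y":0,"z":4,"ax":0,"ay":0,"az":0,"gripper":0.6},
    {"x":0,"y":0,"z":2,"ax":0,"ay":0,"az":0,"gripper":0.7},
    {"x":0,"y":0,"z":0,"ax":0,"ay":0,"az":0,"gripper":0.75},
    {"x":0,"y":0,"z":0,"ax":0,"ay":0,"az":0,"gripper":0.75},
    {"x":0,"y":0,"z":0,"ax":0,"ay":0,"az":0,"gripper":0.75}
  ]
}}

```text
clock: 16.98
position: [0.5315, 0.1538, 0.0586]
ee_rot: [1.0, -0.002, 0.001, -0.001]
ft_force: [-0.0, -0.0, 0.2]
grip_width: 0.251
grasp_force: 0.0
```

```bash
python3 -c "
from h import *
st(); c=snap('wrist','w7')
print(proj(c,(.5305,.1543,.062)))
h=cv2.cvtColor(c['bgr'],cv2.COLOR_BGR2HSV); y=cv2.inRange(h,(22,130,60),(36,255,255))
for v in [60,100,150,200,240]: 
  u=np.argwhere(y[v])[:,0]; print(v,u.min(),u.max(),[ray(c,u.min(),v,.062).round(4)[:2]])
"
```

```text
t16.98 pos [531.5 153.8  58.6] yaw_y -90.29 tilt xyz [ 0.0019 -0.0011 -1.    ] F [-0.02 -0.05  0.23] T [ 0.   -0.03  0.04] g 0.251 0.0 j7 -1.80
[275.9569211  296.07568312]Traceback (most recent call last):
  File "<string>", line 7, in <module>
    u=np.argwhere(y[v])[:,0]; print(v,u.min(),u.max(),[ray(c,u.min(),v,.062).round(4)[:2]])
                                      ~~~~~^^
    return umr_minimum(a, axis, None, out, keepdims, initial, where)
ValueError: zero-size array to reduction operation minimum which has no identity
```

```bash
python3 -c "
from h import *
st(); c=snap('wrist')
h=cv2.cvtColor(c['bgr'],cv2.COLOR_BGR2HSV); y=cv2.inRange(h,(22,130,60),(36,255,255))
for v in range(100,420,25): 
  u=np.argwhere(y[v])[:,0]
  if len(u): print(v,u.min(),u.max(),ray(c,u.min(),v,.062).round(4)[:2])
"
```

```text
t17.03 pos [531.4 153.7  58.4] yaw_y -90.29 tilt xyz [ 0.0016 -0.001  -1.    ] F [-0.64  0.69  0.12] T [-0.04 -0.02 -0.05] g 0.246 0.0 j7 -1.80
150 264 559 [0.5936 0.1582]
175 265 559 [0.584 0.158]
200 265 559 [0.574  0.1582]
225 266 559 [0.5635 0.158 ]
250 266 559 [0.5525 0.1582]
275 267 559 [0.5408 0.1579]
300 267 559 [0.5285 0.1581]
325 268 559 [0.5155 0.1579]
350 269 559 [0.5018 0.1577]
375 267 559 [0.4873 0.1588]
400 370 559 [0.4716 0.1089]
```

Emit:
{"method": "apply_moves", "body": {
  "newtons": 70,
  "rows": [
    {"x":0,"y":0,"z":2,"ax":0,"ay":0,"az":-0.4,"gripper":0.75},
    {"x":0,"y":0,"z":0,"ax":0,"ay":0,"az":0,"gripper":0.8},
    {"x":0,"y":0,"z":0,"ax":0,"ay":0,"az":0,"gripper":0.85},
    {"x":0,"y":0,"z":0,"ax":0,"ay":0,"az":0,"gripper":1},
    {"x":0,"y":0,"z":0,"ax":0,"ay":0,"az":0,"gripper":1}
  ]
}}

```text
clock: 17.5
position: [0.5309, 0.1536, 0.0556]
ee_rot: [1.0, 0.001, 0.0, -0.0]
ft_force: [-0.3, 0.2, 3.9]
grip_width: 0.088
grasp_force: 70.3
```

Emit:
{"method": "apply_moves", "body": {
  "newtons": 110,
  "rows": [
    {"x":0,"y":0,"z":0,"ax":0,"ay":0,"az":0,"gripper":1},
    {"x":0,"y":0,"z":0,"ax":0,"ay":0,"az":0,"gripper":1},
    {"x":0,"y":0,"z":0,"ax":0,"ay":0,"az":0,"gripper":1}
  ]
}}

```text
clock: 17.75
position: [0.531, 0.1537, 0.0557]
ee_rot: [1.0, 0.001, 0.0, -0.0]
ft_force: [-1.6, 1.1, 4.9]
grip_width: 0.074
grasp_force: 109.1
```

```bash
python3 -c "
from h import *
st(); yrect(snap('top'),.062,(180,170,300,260))
"
```

```text
t17.75 pos [531.  153.7  55.7] yaw_y -89.90 tilt xyz [ 5.e-04 -6.e-04 -1.e+00] F [-1.59  1.05  4.87] T [ 0.13  0.25 -0.14] g 0.074 109.1 j7 -1.79
[531.8  55.1] [185.1 135.2] 89.13
```

Emit:
{"method": "apply_moves", "body": {
  "rows": [
    {"x":0,"y":0,"z":-15,"ax":0,"ay":0,"az":0,"gripper":1},
    {"x":0,"y":0,"z":-35,"ax":0,"ay":0,"az":0,"gripper":1},
    {"x":0,"y":0,"z":-40,"ax":0,"ay":0,"az":0,"gripper":1},
    {"x":0,"y":0,"z":-40,"ax":0,"ay":0,"az":0,"gripper":1},
    {"x":0,"y":0,"z":-40,"ax":0,"ay":0,"az":0,"gripper":1}
  ]
}}

```text
clock: 18.22
position: [0.53, 0.1529, 0.2264]
ee_rot: [1.0, 0.001, -0.001, 0.0]
ft_force: [0.7, 0.6, -2.7]
grip_width: 0.072
grasp_force: 108.3
```

Emit:
{"method": "apply_moves", "body": {
  "rows": [
    {"x":0,"y":0,"z":-40,"ax":0,"ay":0,"az":0,"gripper":1},
    {"x":0,"y":0,"z":-20,"ax":0,"ay":0,"az":0,"gripper":1},
    {"x":0,"y":0,"z":0,"ax":0,"ay":0,"az":0,"gripper":1}
  ]
}}

```text
clock: 18.47
position: [0.5324, 0.1536, 0.29]
ee_rot: [1.0, 0.001, 0.003, -0.002]
ft_force: [-0.2, -0.1, -2.4]
grip_width: 0.069
grasp_force: 108.3
```

```bash
python3 -c "
from h import *
st(); plan(.403,.292,.285,15.86,20)
"
```

```text
t18.47 pos [532.4 153.6 290. ] yaw_y -89.92 tilt xyz [ 0.0064 -0.0033 -1.    ] F [-0.23 -0.1  -2.43] T [ 0.22 -0.03 -0.01] g 0.069 108.3 j7 -1.88
dist 9.5 rot/row [ 0.01 -0.02 -5.29]
[-6.0, -7.0, 0.0]
[-6.0, -7.0, 0.0]
[-5.0, -8.0, 0.0]
[-4.0, -8.0, 0.0]
[-4.0, -9.0, 0.0]
[-3.0, -9.0, 0.0]
[-2.0, -9.0, 0.0]
[-1.0, -9.0, 0.0]
[-0.0, -9.0, 0.0]
[1.0, -9.0, 0.0]
[2.0, -9.0, 0.0]
[2.0, -9.0, 0.0]
[3.0, -9.0, 0.0]
[4.0, -9.0, 0.0]
[5.0, -8.0, 0.0]
[6.0, -8.0, 0.0]
[6.0, -7.0, 0.0]
[7.0, -6.0, 0.0]
[7.0, -6.0, 0.0]
[8.0, -5.0, 0.0]
```

Emit:
{"method": "apply_moves", "body": {
  "rows": [
    {"x":-6,"y":-7,"z":0,"ax":0,"ay":0,"az":-5.29,"gripper":1},
    {"x":-6,"y":-7,"z":0,"ax":0,"ay":0,"az":-5.29,"gripper":1},
    {"x":-5,"y":-8,"z":0,"ax":0,"ay":0,"az":-5.29,"gripper":1},
    {"x":-4,"y":-8,"z":0,"ax":0,"ay":0,"az":-5.29,"gripper":1},
    {"x":-4,"y":-9,"z":0,"ax":0,"ay":0,"az":-5.29,"gripper":1}
  ]
}}

```text
clock: 18.88
position: [0.4978, 0.1871, 0.2833]
ee_rot: [0.973, 0.232, -0.001, 0.0]
ft_force: [0.7, -0.3, -2.8]
grip_width: 0.074
grasp_force: 108.3
```

Emit:
{"method": "apply_moves", "body": {
  "rows": [
    {"x":-3,"y":-9,"z":0,"ax":0,"ay":0,"az":-5.29,"gripper":1},
    {"x":-2,"y":-9,"z":0,"ax":0,"ay":0,"az":-5.29,"gripper":1},
    {"x":-1,"y":-9,"z":0,"ax":0,"ay":0,"az":-5.29,"gripper":1},
    {"x":0,"y":-9,"z":0,"ax":0,"ay":0,"az":-5.29,"gripper":1},
    {"x":1,"y":-9,"z":0,"ax":0,"ay":0,"az":-5.29,"gripper":1}
  ]
}}

```text
clock: 19.3
position: [0.4662, 0.2204, 0.2833]
ee_rot: [0.894, 0.448, -0.001, 0.0]
ft_force: [-0.1, -0.7, -3.3]
grip_width: 0.068
grasp_force: 108.3
```

Emit:
{"method": "apply_moves", "body": {
  "rows": [
    {"x":2,"y":-9,"z":0,"ax":0,"ay":0,"az":-5.29,"gripper":1},
    {"x":2,"y":-9,"z":0,"ax":0,"ay":0,"az":-5.29,"gripper":1},
    {"x":3,"y":-9,"z":0,"ax":0,"ay":0,"az":-5.29,"gripper":1},
    {"x":4,"y":-9,"z":0,"ax":0,"ay":0,"az":-5.29,"gripper":1},
    {"x":5,"y":-8,"z":0,"ax":0,"ay":0,"az":-5.29,"gripper":1}
  ]
}}

```text
clock: 19.72
position: [0.4336, 0.2545, 0.2833]
ee_rot: [0.768, 0.641, -0.002, -0.0]
ft_force: [-0.4, 1.2, -1.7]
grip_width: 0.07
grasp_force: 108.3
```

Emit:
{"method": "apply_moves", "body": {
  "rows": [
    {"x":6,"y":-8,"z":0,"ax":0,"ay":0,"az":-5.29,"gripper":1},
    {"x":6,"y":-7,"z":0,"ax":0,"ay":0,"az":-5.29,"gripper":1},
    {"x":7,"y":-6,"z":0,"ax":0,"ay":0,"az":-5.29,"gripper":1},
    {"x":7,"y":-6,"z":0,"ax":0,"ay":0,"az":-5.29,"gripper":1},
    {"x":8,"y":-5,"z":0,"ax":0,"ay":0,"az":-5.29,"gripper":1}
  ]
}}

```text
clock: 20.13
position: [0.4015, 0.2886, 0.2833]
ee_rot: [0.601, 0.799, -0.002, -0.0]
ft_force: [-0.4, -0.1, -2.3]
grip_width: 0.074
grasp_force: 108.3
```

Emit:
{"method": "apply_moves", "body": {
  "rows": [
    {"x":0,"y":0,"z":0,"ax":0,"ay":0,"az":0,"gripper":1},
    {"x":0,"y":0,"z":0,"ax":0,"ay":0,"az":0,"gripper":1},
    {"x":0,"y":0,"z":0,"ax":0,"ay":0,"az":0,"gripper":1},
    {"x":0,"y":0,"z":0,"ax":0,"ay":0,"az":0,"gripper":1}
  ]
}}

```text
clock: 20.47
position: [0.4028, 0.2882, 0.2848]
ee_rot: [0.604, 0.797, -0.0, 0.0]
ft_force: [0.3, -0.2, -2.8]
grip_width: 0.075
grasp_force: 108.3
```

```bash
python3 -c "
from h import *
st()
for n in ['wrist','top']:
  c=snap(n,'fin_'+n); h=cv2.cvtColor(c['bgr'],cv2.COLOR_BGR2HSV); y=cv2.inRange(h,(22,130,60),(36,255,255)); b=cv2.inRange(h,(105,120,30),(128,255,255))
  for nm,m in (('y',y),('b',b)):
    k,l,s,_=cv2.connectedComponentsWithStats(m); print(n,nm,[q.tolist() for q in s[1:] if q[4]>60])
  for dx in (0,.2009):
   for sgn in (-1,1):
    a=np.radians(15.9); X=get_obs()['position']; p=X+np.array([np.cos(a)*(dx-.0045)-np.sin(a)*sgn*.0685,np.sin(a)*(dx-.0045)+np.cos(a)*sgn*.0685,0]); p[2]=X[2]+.0063
    print(proj(c,p).round())
"
```

```text
t20.47 pos [402.8 288.2 284.8] yaw_y 15.71 tilt xyz [-6.e-04 -6.e-04 -1.e+00] F [ 0.26 -0.18 -2.84] T [-0.07  0.25 -0.03] g 0.075 108.3 j7 -0.44
wrist y [[265, 126, 295, 288, 65373], [382, 366, 23, 23, 135]]
wrist b [[507, 0, 53, 18, 458], [285, 104, 202, 24, 4170], [202, 301, 24, 24, 425]]
[271. 419.]
[267. 134.]
[684. 419.]
[830. 132.]
top y [[276, 162, 14, 15, 120], [120, 169, 58, 65, 1873]]
top b [[97, 180, 20, 23, 164], [163, 182, 27, 59, 516], [234, 246, 24, 8, 169]]
[179. 228.]
[136. 241.]
[163. 168.]
[120. 180.]
```

Emit:
{"method": "apply_moves", "body": {
  "rows": [
    {"x":3.5,"y":0,"z":25,"ax":0,"ay":0,"az":-0.1,"gripper":1},
    {"x":0,"y":0,"z":35,"ax":0,"ay":0,"az":0,"gripper":1},
    {"x":0,"y":0,"z":35,"ax":0,"ay":0,"az":0,"gripper":1},
    {"x":0,"y":0,"z":25,"ax":0,"ay":0,"az":0,"gripper":1},
    {"x":0,"y":0,"z":15,"ax":0,"ay":0,"az":0,"gripper":1}
  ]
}}

```text
clock: 20.98
position: [0.4005, 0.291, 0.1471]
ee_rot: [0.602, 0.798, -0.002, -0.0]
ft_force: [-0.9, 0.1, -2.1]
grip_width: 0.072
grasp_force: 108.3
```

Emit:
{"method": "apply_moves", "body": {
  "rows": [
    {"x":0,"y":0,"z":0,"ax":0,"ay":0,"az":0,"gripper":1},
    {"x":0,"y":0,"z":0,"ax":0,"ay":0,"az":0,"gripper":1},
    {"x":0,"y":0,"z":0,"ax":0,"ay":0,"az":0,"gripper":1},
    {"x":0,"y":0,"z":0,"ax":0,"ay":0,"az":0,"gripper":1},
    {"x":0,"y":0,"z":0,"ax":0,"ay":0,"az":0,"gripper":1}
  ]
}}

```text
clock: 21.4
position: [0.4021, 0.2929, 0.1516]
ee_rot: [0.602, 0.799, 0.001, 0.0]
ft_force: [0.7, 0.2, -2.9]
grip_width: 0.07
grasp_force: 108.3
```

```bash
cat >> h.py <<'E'
A=np.radians(15.88); U=np.array([np.cos(A),np.sin(A)]); V=np.array([-U[1],U[0]]); BC=np.array([.5051,.3210])
def edges(c,tilt=0.):
    """outer +v edges of held yellow rim and blue rim, in blue frame (mm): u, v"""
    o=get_obs(); h=cv2.cvtColor(c['bgr'],cv2.COLOR_BGR2HSV)
    for nm,m,zz in (('y',cv2.inRange(h,(22,130,60),(36,255,255)),o['position'][2]+.0063),('b',cv2.inRange(h,(105,120,30),(128,255,255)),.062)):
        k,l,s,_=cv2.connectedComponentsWithStats(m); i=max(range(1,k),key=lambda j:s[j,2]*(s[j,1]<300)*(s[j,4]>300))
        P=[]
        for u in range(s[i,0]+3,s[i,0]+s[i,2]-3,4):
            v=np.argwhere(l[:,u]==i)[:,0].min(); z=zz
            w=ray(c,u,v,z)
            if nm=='y' and tilt:
                for _ in range(2):
                    t=(w[:2]-o['position'][:2])@U; w=ray(c,u,v,zz-tilt*t)
            d=w[:2]-BC; P.append([d@U*1000,d@V*1000])
        P=np.array(P); g=np.ones(len(P),bool)
        for _ in range(4):
            q=np.polyfit(P[g,0],P[g,1],1); e=P[:,1]-np.polyval(q,P[:,0]); g=np.abs(e-np.median(e[g]))<max(1.5*e[g].std(),.3)
        print(nm,'u %.1f..%.1f'%(P[:,0].min(),P[:,0].max()),'v@-60 %.2f v@0 %.2f v@60 %.2f'%tuple(np.polyval(q,[-60,0,60])),'slope deg %.2f'%np.degrees(np.arctan(q[0])),g.sum(),len(P))
    d=o['position'][:2]-BC; print('tcp in blue u %.2f v %.2f'%(d@U*1000,d@V*1000),'z',o['position'][2].round(4))
E
python3 -c "
from h import *
st(); c=snap('wrist'); edges(c)
"
```

```text
t21.40 pos [402.1 292.9 151.6] yaw_y 15.99 tilt xyz [ 0.0012  0.0021 -1.    ] F [ 0.75  0.2  -2.88] T [-0.08  0.23 -0.01] g 0.07 108.3 j7 -0.42
y u -111.3..-7.9 v@-60 71.40 v@0 71.47 v@60 71.54 slope deg 0.07 62 73
b u -98.8..66.8 v@-60 66.76 v@0 66.84 v@60 66.91 slope deg 0.07 55 67
tcp in blue u -106.93 v 1.08 z 0.1514
```

Emit:
{"method": "apply_moves", "body": {
  "rows": [
    {"x":-1.5,"y":2,"z":3,"ax":1.2,"ay":0,"az":0,"gripper":1},
    {"x":-1.5,"y":2,"z":4,"ax":1.2,"ay":0,"az":0,"gripper":1},
    {"x":0,"y":0,"z":4,"ax":1.1,"ay":0,"az":0,"gripper":1},
    {"x":0,"y":0,"z":3,"ax":0,"ay":0,"az":0,"gripper":1},
    {"x":0,"y":0,"z":0,"ax":0,"ay":0,"az":0,"gripper":1}
  ]
}}

```text
clock: 21.87
position: [0.4057, 0.29, 0.135]
ee_rot: [0.602, 0.798, -0.025, -0.019]
ft_force: [0.2, -0.1, -3.4]
grip_width: 0.076
grasp_force: 108.2
```

Emit:
{"method": "apply_moves", "body": {
  "rows": [
    {"x":0,"y":0,"z":0,"ax":0,"ay":0,"az":0,"gripper":1},
    {"x":0,"y":0,"z":0,"ax":0,"ay":0,"az":0,"gripper":1},
    {"x":0,"y":0,"z":0,"ax":0,"ay":0,"az":0,"gripper":1},
    {"x":0,"y":0,"z":0,"ax":0,"ay":0,"az":0,"gripper":1}
  ]
}}

```text
clock: 22.2
position: [0.4057, 0.2906, 0.1365]
ee_rot: [0.601, 0.798, -0.024, -0.018]
ft_force: [-0.5, -0.0, -2.4]
grip_width: 0.074
grasp_force: 108.2
```

```bash
python3 -c "
from h import *
st(); c=snap('wrist'); edges(c,.061); edges(c,.070)
# top-view: far end corners & held rim
t=snap('top'); h=cv2.cvtColor(t['bgr'],cv2.COLOR_BGR2HSV)
for nm,m,z in (('y',cv2.inRange(h,(22,130,60),(36,255,255)),.136),('b',cv2.inRange(h,(105,120,30),(128,255,255)),.062)):
  m[:,:118]=0; m[:160]=0; m[250:]=0; m[:,235:]=0
  w=np.array([ray(t,u,v,z)[:2] for v,u in np.argwhere(m)])-BC; p=np.c_[w@U,w@V]*1000; print(nm,len(p),np.percentile(p,[.5,99.5],axis=0).round(1).tolist())
"
```

```text
t22.20 pos [405.7 290.6 136.5] yaw_y 16.02 tilt xyz [ 4.000e-04 -6.060e-02 -9.982e-01] F [-0.52 -0.03 -2.41] T [-0.06  0.12  0.01] g 0.074 108.2 j7 -0.37
y u -108.0..-5.3 v@-60 68.30 v@0 68.41 v@60 68.52 slope deg 0.10 63 73
b u -98.4..43.8 v@-60 66.62 v@0 66.64 v@60 66.65 slope deg 0.01 58 65
tcp in blue u -103.92 v -2.08 z 0.1365
y u -108.0..-4.6 v@-60 68.26 v@0 68.32 v@60 68.37 slope deg 0.05 63 73
b u -98.4..43.8 v@-60 66.62 v@0 66.64 v@60 66.65 slope deg 0.01 58 65
tcp in blue u -103.92 v -2.08 z 0.1365
y 1340 [[-105.2, -66.4], [90.6, 63.4]]
b 136 [[-193.5, -202.6], [97.6, -57.7]]
```

```bash
cat > tv.py <<'E'
from h import *
t=snap('top'); h=cv2.cvtColor(t['bgr'],cv2.COLOR_BGR2HSV); X=get_obs()['position']
m=cv2.inRange(h,(22,130,60),(36,255,255)); m[:,:118]=0; m[:160]=0; m[250:]=0; m[:,235:]=0
R_=[];L_=[]
for v in range(160,250):
    u=np.argwhere(m[v])[:,0]
    if len(u)<5: continue
    for side,px in ((R_,u.max()+.5),(L_,u.min()-.5)):
        z=X[2]+.0063
        for _ in range(3):
            w=ray(t,px,v,z); z=X[2]+.0063-.061*((w[:2]-X[:2])@U)
        d=w[:2]-BC; side.append([v,d@U*1000,d@V*1000,z*1000])
for n,s in (('right',R_),('left',L_)): print(n); print(np.array(s)[::3].round(1).tolist())
E
python3 tv.py
```

```text
right
[[181.0, 85.4, -65.3, 131.2], [184.0, 73.9, -66.1, 131.9], [187.0, 62.3, -66.9, 132.6], [190.0, 50.8, -67.6, 133.3], [193.0, 39.4, -68.4, 134.0], [196.0, 29.0, -65.9, 134.7], [199.0, 17.6, -66.6, 135.3], [202.0, 6.3, -67.4, 136.0], [205.0, -5.0, -68.2, 136.7], [208.0, -15.3, -65.6, 137.4], [211.0, -26.5, -66.4, 138.0], [214.0, -37.7, -67.2, 138.7], [217.0, -48.9, -67.9, 139.4], [220.0, -60.0, -68.7, 140.1], [223.0, -70.1, -66.2, 140.7], [226.0, -81.2, -66.9, 141.4], [229.0, -92.2, -67.7, 142.0], [232.0, -103.2, -68.5, 142.7], [235.0, -108.2, -49.8, 143.0]]
left
[[181.0, 92.5, -42.0, 130.8], [184.0, 93.2, -2.8, 130.7], [187.0, 92.8, 32.9, 130.8], [190.0, 91.4, 65.1, 130.8], [193.0, 81.9, 70.8, 131.4], [196.0, 61.3, 40.0, 132.7], [199.0, 48.8, 35.7, 133.4], [202.0, 36.4, 31.5, 134.2], [205.0, 23.1, 24.0, 135.0], [208.0, 10.7, 19.8, 135.8], [211.0, -1.6, 15.6, 136.5], [214.0, -14.8, 8.2, 137.3], [217.0, -28.0, 0.7, 138.1], [220.0, -41.1, -6.7, 138.9], [223.0, -52.3, -7.5, 139.6], [226.0, -64.3, -11.6, 140.3], [229.0, -75.4, -12.5, 141.0], [232.0, -85.4, -10.1, 141.6], [235.0, -96.4, -10.9, 142.3]]
```

Both cameras agree that the yellow bin sits 1.7 mm too far to +y (tool x) and that its yaw is aligned. I'll correct that and descend with the label end low.

Emit:
{"method": "apply_moves", "body": {
  "rows": [
    {"x":-1.7,"y":4.5,"z":2,"ax":0,"ay":0,"az":0,"gripper":1},
    {"x":0,"y":0,"z":4,"ax":0,"ay":0,"az":0,"gripper":1},
    {"x":0,"y":0,"z":3,"ax":0,"ay":0,"az":0,"gripper":1},
    {"x":0,"y":0,"z":1.5,"ax":0,"ay":0,"az":0,"gripper":1},
    {"x":0,"y":0,"z":0,"ax":0,"ay":0,"az":0,"gripper":1}
  ]
}}

```text
clock: 22.77
position: [0.4096, 0.2897, 0.1249]
ee_rot: [0.602, 0.798, -0.025, -0.019]
ft_force: [0.2, 0.1, -3.1]
grip_width: 0.069
grasp_force: 108.3
```

Emit:
{"method": "apply_moves", "body": {
  "rows": [
    {"x":0,"y":0,"z":0,"ax":0,"ay":0,"az":0,"gripper":1},
    {"x":0,"y":0,"z":0,"ax":0,"ay":0,"az":0,"gripper":1},
    {"x":0,"y":0,"z":0,"ax":0,"ay":0,"az":0,"gripper":1},
    {"x":0,"y":0,"z":0,"ax":0,"ay":0,"az":0,"gripper":1}
  ]
}}

```text
clock: 23.1
position: [0.41, 0.29, 0.1257]
ee_rot: [0.602, 0.798, -0.024, -0.018]
ft_force: [-0.1, -0.2, -2.7]
grip_width: 0.074
grasp_force: 108.3
```

```bash
python3 -c "
from h import *
for i in range(2): st(); c=snap('wrist')
edges(c,.065)
"
```

```text
t23.10 pos [410.  290.  125.7] yaw_y 16.00 tilt xyz [ 3.000e-04 -6.080e-02 -9.982e-01] F [-0.05 -0.16 -2.69] T [-0.    0.15  0.01] g 0.074 108.3 j7 -0.36
t23.15 pos [409.9 290.  125.7] yaw_y 16.00 tilt xyz [ 2.000e-04 -6.080e-02 -9.981e-01] F [ 0.22 -0.67 -2.52] T [-0.05  0.13 -0.01] g 0.074 108.3 j7 -0.36
y u -104.1..-1.1 v@-60 66.50 v@0 66.58 v@60 66.65 slope deg 0.07 63 73
b u -98.8..40.2 v@-60 66.57 v@0 66.56 v@60 66.56 slope deg -0.00 60 67
tcp in blue u -99.99 v -3.80 z 0.1256
```

Emit:
{"method": "apply_moves", "body": {
  "rows": [
    {"x":0,"y":0,"z":1,"ax":0,"ay":0,"az":0,"gripper":1},
    {"x":0,"y":0,"z":1,"ax":0,"ay":0,"az":0,"gripper":1},
    {"x":0,"y":0,"z":0,"ax":0,"ay":0,"az":0,"gripper":1},
    {"x":0,"y":0,"z":0,"ax":0,"ay":0,"az":0,"gripper":1}
  ]
}}

```text
clock: 23.53
position: [0.4098, 0.2898, 0.1234]
ee_rot: [0.602, 0.798, -0.024, -0.018]
ft_force: [-0.3, 0.8, -2.3]
grip_width: 0.073
grasp_force: 108.3
```

```bash
python3 -c "
from h import *
for i in range(3): st(); c=snap('wrist')
"
```

```text
t23.53 pos [409.8 289.8 123.4] yaw_y 16.00 tilt xyz [-0.     -0.0612 -0.9981] F [-0.25  0.82 -2.28] T [-0.07  0.16 -0.02] g 0.073 108.3 j7 -0.36
t23.58 pos [409.8 289.8 123.5] yaw_y 16.00 tilt xyz [-0.     -0.0611 -0.9981] F [-0.18 -0.14 -4.22] T [-0.02  0.14  0.02] g 0.079 108.3 j7 -0.36
t23.63 pos [409.8 289.9 123.5] yaw_y 16.00 tilt xyz [ 1.000e-04 -6.100e-02 -9.981e-01] F [ 0.06  0.47 -3.35] T [-0.1   0.13 -0.  ] g 0.071 108.3 j7 -0.36
```

Emit:
{"method": "apply_moves", "body": {
  "rows": [
    {"x":0,"y":0,"z":0.7,"ax":0,"ay":0,"az":0,"gripper":1},
    {"x":0,"y":0,"z":0.7,"ax":0,"ay":0,"az":0,"gripper":1},
    {"x":0,"y":0,"z":0,"ax":0,"ay":0,"az":0,"gripper":1},
    {"x":0,"y":0,"z":0,"ax":0,"ay":0,"az":0,"gripper":1}
  ]
}}

```text
clock: 24.02
position: [0.4097, 0.2898, 0.1221]
ee_rot: [0.602, 0.798, -0.024, -0.018]
ft_force: [0.0, -0.1, -2.5]
grip_width: 0.072
grasp_force: 108.3
```

```bash
python3 -c "
from h import *
for i in range(3): st(); c=snap('wrist')
"
```

```text
t24.02 pos [409.7 289.8 122.1] yaw_y 16.00 tilt xyz [ 0.     -0.0611 -0.9981] F [ 0.   -0.13 -2.51] T [-0.05  0.19  0.  ] g 0.072 108.3 j7 -0.36
t24.07 pos [409.7 289.8 122.1] yaw_y 16.00 tilt xyz [ 1.000e-04 -6.110e-02 -9.981e-01] F [-0.34  0.18 -2.49] T [-0.04  0.19 -0.02] g 0.073 108.3 j7 -0.36
t24.12 pos [409.7 289.9 122.1] yaw_y 16.00 tilt xyz [ 1.000e-04 -6.100e-02 -9.981e-01] F [ 0.46  0.64 -2.71] T [-0.05  0.19  0.04] g 0.073 108.3 j7 -0.36
```

Emit:
{"method": "apply_moves", "body": {
  "rows": [
    {"x":0,"y":0,"z":0.6,"ax":0,"ay":0,"az":0,"gripper":1},
    {"x":0,"y":0,"z":0,"ax":0,"ay":0,"az":0,"gripper":1},
    {"x":0,"y":0,"z":0,"ax":0,"ay":0,"az":0,"gripper":1}
  ]
}}

```text
clock: 24.42
position: [0.4097, 0.2899, 0.1216]
ee_rot: [0.602, 0.798, -0.024, -0.018]
ft_force: [0.1, -0.1, -2.6]
grip_width: 0.07
grasp_force: 108.3
```

```bash
python3 -c "
from h import *
for i in range(3): st(); c=snap('wrist')
"
```

```text
t24.42 pos [409.7 289.9 121.6] yaw_y 16.00 tilt xyz [ 2.000e-04 -6.090e-02 -9.981e-01] F [ 0.13 -0.15 -2.59] T [-0.02  0.14 -0.02] g 0.07 108.3 j7 -0.36
t24.47 pos [409.7 289.9 121.6] yaw_y 16.00 tilt xyz [ 1.000e-04 -6.090e-02 -9.981e-01] F [ 0.15  0.37 -2.61] T [-0.04  0.14  0.04] g 0.074 108.3 j7 -0.36
t24.52 pos [409.7 289.9 121.6] yaw_y 16.00 tilt xyz [ 1.000e-04 -6.090e-02 -9.981e-01] F [ 0.04  0.92 -3.1 ] T [-0.01  0.1  -0.  ] g 0.074 108.3 j7 -0.36
```

Emit:
{"method": "apply_moves", "body": {
  "rows": [
    {"x":0,"y":0,"z":0.6,"ax":0,"ay":0,"az":0,"gripper":1},
    {"x":0,"y":0,"z":0,"ax":0,"ay":0,"az":0,"gripper":1},
    {"x":0,"y":0,"z":0,"ax":0,"ay":0,"az":0,"gripper":1}
  ]
}}

```text
clock: 24.82
position: [0.4097, 0.2899, 0.121]
ee_rot: [0.602, 0.798, -0.024, -0.018]
ft_force: [-0.2, -0.2, -2.9]
grip_width: 0.069
grasp_force: 108.4
```

```bash
python3 -c "
from h import *
for i in range(3): st(); c=snap('wrist')
"
```

```text
t24.82 pos [409.7 289.9 121. ] yaw_y 16.00 tilt xyz [ 2.000e-04 -6.090e-02 -9.981e-01] F [-0.25 -0.25 -2.86] T [-0.08  0.08  0.02] g 0.069 108.4 j7 -0.36
t24.87 pos [409.7 289.9 120.9] yaw_y 16.00 tilt xyz [ 1.000e-04 -6.090e-02 -9.981e-01] F [-0.65 -0.04 -1.81] T [-0.01  0.12 -0.02] g 0.075 108.4 j7 -0.36
t24.92 pos [409.6 289.9 121. ] yaw_y 16.00 tilt xyz [ 1.000e-04 -6.090e-02 -9.981e-01] F [ 0.3  0.6 -1.6] T [-0.02  0.1   0.02] g 0.074 108.4 j7 -0.36
```

Emit:
{"method": "apply_moves", "body": {
  "rows": [
    {"x":0,"y":0,"z":0.6,"ax":0,"ay":0,"az":0,"gripper":1},
    {"x":0,"y":0,"z":0,"ax":0,"ay":0,"az":0,"gripper":1},
    {"x":0,"y":0,"z":0,"ax":0,"ay":0,"az":0,"gripper":1}
  ]
}}

```text
clock: 25.22
position: [0.4096, 0.2899, 0.1204]
ee_rot: [0.602, 0.798, -0.024, -0.018]
ft_force: [-0.1, -1.2, -0.5]
grip_width: 0.072
grasp_force: 108.5
```

```bash
python3 -c "
from h import *
for i in range(4): st(); c=snap('wrist')
edges(c,.063)
"
```

```text
t25.22 pos [409.6 289.9 120.4] yaw_y 16.00 tilt xyz [ 2.000e-04 -6.090e-02 -9.981e-01] F [-0.07 -1.18 -0.52] T [-0.07  0.07 -0.03] g 0.072 108.5 j7 -0.36
t25.27 pos [409.6 289.9 120.4] yaw_y 16.00 tilt xyz [ 1.000e-04 -6.090e-02 -9.981e-01] F [-1.54  0.17 -0.62] T [-0.02  0.06  0.04] g 0.072 108.5 j7 -0.36
t25.32 pos [409.6 289.8 120.4] yaw_y 16.00 tilt xyz [ 1.000e-04 -6.100e-02 -9.981e-01] F [-0.84  0.45 -1.02] T [-0.02  0.07  0.02] g 0.075 108.5 j7 -0.36
t25.37 pos [409.6 289.9 120.4] yaw_y 16.00 tilt xyz [ 1.000e-04 -6.090e-02 -9.981e-01] F [-0.19 -0.93  0.2 ] T [-0.03  0.06  0.01] g 0.07 108.5 j7 -0.36
y u -104.5..-1.6 v@-60 66.49 v@0 66.58 v@60 66.66 slope deg 0.08 63 73
b u -98.5..36.8 v@-60 66.60 v@0 66.68 v@60 66.76 slope deg 0.07 57 67
tcp in blue u -100.36 v -3.86 z 0.1204
```

The ledge takes about 2 N at TCP z = 0.1204, which puts the edge at 54 mm as expected. I'll ease up slightly and slide the label end in under the hooks.

Emit:
{"method": "apply_moves", "body": {
  "rows": [
    {"x":0,"y":0,"z":-0.7,"ax":0,"ay":0,"az":0,"gripper":1},
    {"x":0,"y":1.5,"z":-0.1,"ax":0,"ay":0,"az":0,"gripper":1},
    {"x":0,"y":1.5,"z":-0.1,"ax":0,"ay":0,"az":0,"gripper":1},
    {"x":0,"y":1.5,"z":-0.1,"ax":0,"ay":0,"az":0,"gripper":1},
    {"x":0,"y":0,"z":0,"ax":0,"ay":0,"az":0,"gripper":1}
  ]
}}

```text
clock: 25.83
position: [0.4143, 0.2911, 0.121]
ee_rot: [0.602, 0.798, -0.024, -0.018]
ft_force: [0.1, 0.9, -1.2]
grip_width: 0.075
grasp_force: 108.4
```

```bash
cat > q.py <<'E'
from h import *
F=[];T=[]
for i in range(3):
    o=get_obs(); F.append(o['ft_force']); T.append(o['torque']); c=snap('wrist')
F=np.mean(F,0);T=np.mean(T,0); print('Fu %.2f Fv %.2f Fz %.2f | Tu %.2f Tv %.2f Tz %.2f'%(F[:2]@U,F[:2]@V,F[2],T[:2]@U,T[:2]@V,T[2])); st()
s=-get_obs() ['ee_rot'][0]*0; M=R.from_quat(o['ee_rot']).as_matrix(); edges(c,-M[2,1]+.002)
E
python3 q.py
```

```text
Fu 0.98 Fv 0.56 Fz -1.73 | Tu 0.01 Tv -0.07 Tz 0.04
t25.98 pos [414.1 291.1 121. ] yaw_y 15.99 tilt xyz [ 0.     -0.0608 -0.9982] F [ 0.35 -0.9  -1.4 ] T [ 0.02 -0.06 -0.02] g 0.075 108.4 j7 -0.35
y u -99.7..3.1 v@-60 66.42 v@0 66.50 v@60 66.58 slope deg 0.07 63 73
b u -98.6..41.4 v@-60 66.68 v@0 66.70 v@60 66.72 slope deg 0.02 62 69
tcp in blue u -95.68 v -3.89 z 0.121
```

Emit:
{"method": "apply_moves", "body": {
  "rows": [
    {"x":0,"y":1,"z":-0.2,"ax":0,"ay":0,"az":0,"gripper":1},
    {"x":0,"y":1,"z":-0.1,"ax":0,"ay":0,"az":0,"gripper":1},
    {"x":0,"y":0.6,"z":-0.1,"ax":0,"ay":0,"az":0,"gripper":1},
    {"x":0,"y":0,"z":0,"ax":0,"ay":0,"az":0,"gripper":1},
    {"x":0,"y":0,"z":0,"ax":0,"ay":0,"az":0,"gripper":1}
  ]
}}

```text
clock: 26.4
position: [0.4166, 0.2918, 0.1213]
ee_rot: [0.602, 0.798, -0.024, -0.018]
ft_force: [0.1, 0.3, -2.2]
grip_width: 0.075
grasp_force: 108.3
```

```bash
python3 q.py
```

```text
Fu 0.53 Fv 0.50 Fz -2.47 | Tu -0.03 Tv 0.04 Tz -0.01
t26.55 pos [416.5 291.8 121.3] yaw_y 16.00 tilt xyz [ 1.000e-04 -6.100e-02 -9.981e-01] F [-0.21 -0.45 -2.8 ] T [ 0.05  0.04 -0.  ] g 0.074 108.3 j7 -0.35
y u -97.3..5.6 v@-60 66.44 v@0 66.53 v@60 66.61 slope deg 0.08 60 73
b u -98.4..43.9 v@-60 66.70 v@0 66.72 v@60 66.73 slope deg 0.02 63 70
tcp in blue u -93.21 v -3.87 z 0.1213
```

Emit:
{"method": "apply_moves", "body": {
  "rows": [
    {"x":0,"y":0.8,"z":-0.1,"ax":0,"ay":0,"az":0,"gripper":1},
    {"x":0,"y":0,"z":0,"ax":0,"ay":0,"az":0,"gripper":1},
    {"x":0,"y":0,"z":0,"ax":0,"ay":0,"az":0,"gripper":1}
  ]
}}

```text
clock: 26.8
position: [0.4173, 0.2921, 0.1214]
ee_rot: [0.602, 0.798, -0.024, -0.018]
ft_force: [0.1, 0.2, -1.4]
grip_width: 0.074
grasp_force: 108.4
```

```bash
python3 q.py | head -2
```

```text
Fu 0.13 Fv 0.12 Fz -2.28 | Tu -0.01 Tv 0.06 Tz -0.01
t26.95 pos [417.3 292.  121.3] yaw_y 16.00 tilt xyz [ 1.000e-04 -6.100e-02 -9.981e-01] F [ 0.66  0.79 -3.22] T [0.01 0.06 0.01] g 0.073 108.3 j7 -0.35
```

Emit:
{"method": "apply_moves", "body": {
  "rows": [
    {"x":0,"y":0.8,"z":0,"ax":0,"ay":0,"az":0,"gripper":1},
    {"x":0,"y":0,"z":0,"ax":0,"ay":0,"az":0,"gripper":1},
    {"x":0,"y":0,"z":0,"ax":0,"ay":0,"az":0,"gripper":1}
  ]
}}

```text
clock: 27.2
position: [0.4181, 0.2923, 0.1213]
ee_rot: [0.602, 0.798, -0.024, -0.018]
ft_force: [0.2, 0.9, -2.9]
grip_width: 0.074
grasp_force: 108.4
```

```bash
python3 q.py
```

```text
Fu 0.16 Fv 0.25 Fz -2.37 | Tu 0.00 Tv 0.08 Tz 0.03
t27.35 pos [418.1 292.3 121.3] yaw_y 16.00 tilt xyz [ 1.000e-04 -6.090e-02 -9.981e-01] F [-0.22 -0.21 -2.82] T [-0.02 -0.02  0.02] g 0.066 108.4 j7 -0.35
y u -95.7..7.2 v@-60 66.48 v@0 66.57 v@60 66.65 slope deg 0.08 61 73
b u -98.4..46.0 v@-60 66.70 v@0 66.74 v@60 66.77 slope deg 0.03 61 71
tcp in blue u -91.57 v -3.84 z 0.1213
```

The label end is under the hooks and about centred, with no side load. I'll lower the near end, pivoting about the label edge, and pause just above the front stop.

Emit:
{"method": "apply_moves", "body": {
  "rows": [
    {"x":0,"y":-0.5,"z":1.6,"ax":-0.5,"ay":0,"az":0,"gripper":1},
    {"x":0,"y":-0.5,"z":1.6,"ax":-0.5,"ay":0,"az":0,"gripper":1},
    {"x":0,"y":-0.5,"z":1.6,"ax":-0.5,"ay":0,"az":0,"gripper":1},
    {"x":0,"y":-0.5,"z":1.5,"ax":-0.5,"ay":0,"az":0,"gripper":1},
    {"x":0,"y":0,"z":0,"ax":0,"ay":0,"az":0,"gripper":1}
  ]
}}

```text
clock: 27.77
position: [0.4154, 0.2915, 0.1148]
ee_rot: [0.602, 0.799, -0.01, -0.008]
ft_force: [0.4, -0.3, -2.6]
grip_width: 0.073
grasp_force: 108.4
```

Emit:
{"method": "apply_moves", "body": {
  "rows": [
    {"x":0,"y":0,"z":0,"ax":0,"ay":0,"az":0,"gripper":1},
    {"x":0,"y":0,"z":0,"ax":0,"ay":0,"az":0,"gripper":1}
  ]
}}

```text
clock: 27.93
position: [0.4157, 0.2916, 0.1151]
ee_rot: [0.602, 0.799, -0.011, -0.008]
ft_force: [-0.1, -0.2, -3.0]
grip_width: 0.075
grasp_force: 108.4
```

```bash
python3 q.py
```

```text
Fu -0.50 Fv -0.58 Fz -2.66 | Tu -0.01 Tv 0.17 Tz 0.02
t28.08 pos [415.8 291.6 115.1] yaw_y 15.99 tilt xyz [ 1.000e-04 -2.630e-02 -9.997e-01] F [ 0.1  -0.01 -1.9 ] T [-0.03  0.19  0.02] g 0.073 108.4 j7 -0.37
y u -98.3..4.8 v@-60 66.48 v@0 66.56 v@60 66.65 slope deg 0.08 59 73
b u -98.4..44.6 v@-60 66.68 v@0 66.88 v@60 67.08 slope deg 0.19 56 71
tcp in blue u -93.90 v -3.85 z 0.1151
```

Emit:
{"method": "apply_moves", "body": {
  "rows": [
    {"x":0,"y":-0.5,"z":1.6,"ax":-0.5,"ay":0,"az":0,"gripper":1},
    {"x":0,"y":-0.5,"z":1.6,"ax":-0.5,"ay":0,"az":0,"gripper":1},
    {"x":0,"y":0,"z":0,"ax":0,"ay":0,"az":0,"gripper":1},
    {"x":0,"y":0,"z":0,"ax":0,"ay":0,"az":0,"gripper":1},
    {"x":0,"y":0,"z":0,"ax":0,"ay":0,"az":0,"gripper":1}
  ]
}}

```text
clock: 28.5
position: [0.4147, 0.2913, 0.1119]
ee_rot: [0.602, 0.799, -0.004, -0.003]
ft_force: [-0.4, -0.4, -2.2]
grip_width: 0.075
grasp_force: 108.4
```

```bash
python3 q.py
```

```text
Fu -0.49 Fv -0.34 Fz -2.05 | Tu -0.03 Tv 0.24 Tz 0.02
t28.65 pos [414.8 291.3 111.9] yaw_y 16.00 tilt xyz [ 1.0e-04 -8.8e-03 -1.0e+00] F [-1.37 -0.89 -1.7 ] T [-0.09  0.24  0.01] g 0.068 108.4 j7 -0.38
y u -99.5..3.6 v@-60 66.47 v@0 66.56 v@60 66.64 slope deg 0.08 61 73
b u -98.6..43.8 v@-60 66.80 v@0 66.59 v@60 66.39 slope deg -0.20 61 71
tcp in blue u -95.00 v -3.83 z 0.1119
```

Emit:
{"method": "apply_moves", "body": {
  "rows": [
    {"x":0,"y":-0.3,"z":0.8,"ax":-0.25,"ay":0,"az":0,"gripper":1},
    {"x":0,"y":-0.2,"z":0.8,"ax":-0.25,"ay":0,"az":0,"gripper":1},
    {"x":0,"y":0,"z":0,"ax":0,"ay":0,"az":0,"gripper":1},
    {"x":0,"y":0,"z":0,"ax":0,"ay":0,"az":0,"gripper":1}
  ]
}}

```text
clock: 28.98
position: [0.4143, 0.2911, 0.1103]
ee_rot: [0.602, 0.799, 0.0, 0.0]
ft_force: [0.2, -0.5, -1.6]
grip_width: 0.07
grasp_force: 108.4
```

```bash
python3 q.py
```

```text
Fu 0.80 Fv 0.16 Fz -2.07 | Tu -0.06 Tv 0.12 Tz -0.04
t29.13 pos [414.3 291.2 110.3] yaw_y 15.99 tilt xyz [ 1.e-04 -0.e+00 -1.e+00] F [-0.22  0.41 -1.67] T [-0.08  0.18 -0.03] g 0.074 108.4 j7 -0.39
y u -100.0..3.1 v@-60 66.46 v@0 66.54 v@60 66.63 slope deg 0.08 60 73
b u -98.5..43.5 v@-60 66.78 v@0 66.57 v@60 66.36 slope deg -0.20 58 71
tcp in blue u -95.49 v -3.86 z 0.1103
```

Emit:
{"method": "apply_moves", "body": {
  "rows": [
    {"x":0,"y":0,"z":0.4,"ax":0,"ay":0,"az":0,"gripper":1},
    {"x":0,"y":0,"z":0.4,"ax":0,"ay":0,"az":0,"gripper":1},
    {"x":0,"y":0,"z":0,"ax":0,"ay":0,"az":0,"gripper":1},
    {"x":0,"y":0,"z":0,"ax":0,"ay":0,"az":0,"gripper":1}
  ]
}}

```text
clock: 29.47
position: [0.4143, 0.2912, 0.1096]
ee_rot: [0.602, 0.799, 0.0, -0.0]
ft_force: [-2.7, -0.9, 0.1]
grip_width: 0.074
grasp_force: 108.6
```

```bash
python3 q.py
```

```text
Fu -2.42 Fv -0.19 Fz 0.58 | Tu -0.03 Tv 0.35 Tz 0.02
t29.62 pos [414.3 291.2 109.6] yaw_y 16.00 tilt xyz [ 2.e-04  1.e-04 -1.e+00] F [-2.31 -0.27  1.53] T [-0.18  0.39 -0.04] g 0.073 108.7 j7 -0.38
y u -100.0..3.1 v@-60 66.51 v@0 66.59 v@60 66.68 slope deg 0.08 59 73
b u -98.5..43.0 v@-60 66.53 v@0 66.62 v@60 66.72 slope deg 0.09 54 71
tcp in blue u -95.49 v -3.77 z 0.1096
```

It is down on the ledges: underside at about 53.9 mm, level, and the weight is taken. I'll release and retreat.

Emit:
{"method": "apply_moves", "body": {
  "newtons": 30,
  "rows": [
    {"x":0,"y":0,"z":0,"ax":0,"ay":0,"az":0,"gripper":1},
    {"x":0,"y":0,"z":0,"ax":0,"ay":0,"az":0,"gripper":0.85},
    {"x":0,"y":0,"z":0,"ax":0,"ay":0,"az":0,"gripper":0.7},
    {"x":0,"y":0,"z":0,"ax":0,"ay":0,"az":0,"gripper":0.65},
    {"x":0,"y":0,"z":0,"ax":0,"ay":0,"az":0,"gripper":0.65}
  ]
}}

```text
clock: 30.03
position: [0.4145, 0.2912, 0.1096]
ee_rot: [0.602, 0.799, 0.0, 0.0]
ft_force: [-0.4, 1.4, 0.3]
grip_width: 0.35
grasp_force: 0.0
```

```bash
python3 q.py
```

```text
Fu 0.20 Fv -0.02 Fz 0.18 | Tu -0.01 Tv -0.01 Tz 0.03
t30.18 pos [414.3 291.2 109.5] yaw_y 16.00 tilt xyz [ 1.e-04  1.e-04 -1.e+00] F [0.48 0.42 0.27] T [ 0.01  0.   -0.01] g 0.351 0.0 j7 -0.38
y u -99.9..3.2 v@-60 66.46 v@0 66.55 v@60 66.63 slope deg 0.08 61 73
b u -98.9..42.5 v@-60 66.84 v@0 66.63 v@60 66.42 slope deg -0.20 60 71
tcp in blue u -95.45 v -3.83 z 0.1095
```

Emit:
{"method": "apply_moves", "body": {
  "rows": [
    {"x":0,"y":0,"z":-4,"ax":0,"ay":0,"az":0,"gripper":0.65},
    {"x":0,"y":0,"z":-15,"ax":0,"ay":0,"az":0,"gripper":0.6},
    {"x":0,"y":0,"z":-35,"ax":0,"ay":0,"az":0,"gripper":0.6},
    {"x":0,"y":0,"z":-40,"ax":0,"ay":0,"az":0,"gripper":0.5},
    {"x":0,"y":0,"z":-40,"ax":0,"ay":0,"az":0,"gripper":0.5}
  ]
}}

```text
clock: 30.6
position: [0.4139, 0.2907, 0.2452]
ee_rot: [0.602, 0.799, -0.0, -0.0]
ft_force: [-0.2, 1.7, 0.2]
grip_width: 0.5
grasp_force: 0.0
```

Emit:
{"method": "apply_moves", "body": {
  "rows": [
    {"x":0,"y":25,"z":-30,"ax":0,"ay":0,"az":0,"gripper":0.5},
    {"x":0,"y":25,"z":-20,"ax":0,"ay":0,"az":0,"gripper":0.5},
    {"x":0,"y":25,"z":0,"ax":0,"ay":0,"az":0,"gripper":0.5},
    {"x":0,"y":15,"z":0,"ax":0,"ay":0,"az":0,"gripper":0.5},
    {"x":0,"y":0,"z":0,"ax":0,"ay":0,"az":0,"gripper":0.5}
  ]
}}

```text
clock: 31.02
position: [0.503, 0.316, 0.2933]
ee_rot: [0.602, 0.798, 0.0, 0.001]
ft_force: [-0.6, -0.3, 0.1]
grip_width: 0.5
grasp_force: 0.0
```

Emit:
{"method": "apply_moves", "body": {
  "rows": [
    {"x":0,"y":0,"z":0,"ax":0,"ay":0,"az":0,"gripper":0.5},
    {"x":0,"y":0,"z":0,"ax":0,"ay":0,"az":0,"gripper":0.5},
    {"x":0,"y":0,"z":0,"ax":0,"ay":0,"az":0,"gripper":0.5}
  ]
}}

```text
clock: 31.27
position: [0.5002, 0.3159, 0.2937]
ee_rot: [0.602, 0.799, 0.0, -0.0]
ft_force: [-0.7, 0.3, 0.3]
grip_width: 0.499
grasp_force: 0.0
```

```bash
python3 -c "
from h import *
st(); c=snap('wrist'); r=yrect(c,.116)
h=cv2.cvtColor(c['bgr'],cv2.COLOR_BGR2HSV); y=cv2.inRange(h,(22,130,60),(36,255,255))
k,l,s,_=cv2.connectedComponentsWithStats(y); i=1+np.argmax(s[1:,4]); pts=np.argwhere(l==i)[:,::-1].astype(np.float32)
b=cv2.boxPoints(r)/1000
# rim plane check: which rim height gives the right size, at each edge
for z in (.112,.114,.116,.118,.120): yrect(c,z)
d=(np.array(r[0])/1000-BC); print('yellow in BC', d@U*1000,d@V*1000)
m=cv2.inRange(h,(105,120,30),(128,255,255)); k,l,s,_=cv2.connectedComponentsWithStats(m); print([q.tolist() for q in s[1:] if q[4]>100])
"
```

```text
t31.27 pos [500.2 315.9 293.7] yaw_y 16.02 tilt xyz [ 3.e-04 -1.e-04 -1.e+00] F [-0.66  0.26  0.33] T [ 0.07 -0.    0.01] g 0.499 0.0 j7 -0.31
[505.2 318.1] [199.6 136. ] 15.99
[505.5 317.1] [202.2 137.7] 15.99
[505.4 317.6] [200.9 136.9] 15.99
[505.2 318.1] [199.6 136. ] 15.99
[505.  318.6] [198.3 135.1] 15.99
[504.8 319.1] [197.  134.2] 15.99
yellow in BC -0.7070977673136633 -2.7848393931996354
[[409, 0, 56, 21, 610], [189, 105, 192, 4, 548], [130, 297, 25, 32, 514]]
```

```bash
python3 -c "
from h import *
c=snap('wrist'); h=cv2.cvtColor(c['bgr'],cv2.COLOR_BGR2HSV); y=cv2.inRange(h,(22,130,60),(36,255,255))
k,l,s,_=cv2.connectedComponentsWithStats(y); i=1+np.argmax(s[1:,4])
w=np.array([ray(c,u,v,.116)[:2] for v,u in np.argwhere(l==i)])-BC; a=w@U*1000; b=w@V*1000
for lo in range(-90,90,30):
  q=b[(a>lo)&(a<lo+15)]; print(lo,'width %.1f  %.1f..%.1f'%(np.ptp(q),q.min(),q.max()))
"
```

```text
-90 width 136.0  -70.9..65.1
-60 width 134.9  -69.8..65.1
-30 width 134.1  -69.7..64.4
0 width 134.1  -69.6..64.4
30 width 134.0  -69.6..64.5
60 width 135.9  -70.6..65.4
```

The rim widths match at both ends, so the bin is level. I'll hand in.

```bash
python3 -c "
from workcell import *
print(hand_in())"
```

```text
the job is handed in; nothing more can be done
None
```

The job is handed in, and the result was not reported back: the bit box lies on the blue bin's floor, and the yellow bin sits half-turned and level on the ledges (underside about 54 mm), its label end under the rear hooks.

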